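Sight the balm thermometer through its steering mirror

TASK

Take the white lid off the pink balm pan and lay it down, not drop it, the same way up in the middle of the cork mat. Then turn the brass and the black winged screw of the steering mirror until the thermometer's red spot lies wholly inside the dark mark in the middle of the pink pan, and leave everything else on the bench where it stands.

Things in the scene. Friction and masses are not known exactly. Their poses are not given: they have to be found in the camera images.
- lid_mid (a point): White plastic lid, a round cap 50 mm across and 18 mm tall, lying on the pink pan (nothing holds it). Origin at its centre, half-way up; z is its own axis.
- mat_top (a point): Square cork mat, 90 x 90 mm, 6 mm thick, fixed on the table. Origin at the centre of its top.
- pan_pink_mid (a point): Pink balm pan, 48 mm across, the one under the lid; one of four flat pans (pink, cream, green, violet; centres in a square of 84 mm side) on a fixed dark grey tray 160 x 160 mm, 22 mm high. Pans stand 2 mm above the tray; each has a darker round mark 24 mm across in its middle. Origin: centre of the pan's top, the middle of the mark.
- spot_mid (a point): Red sighting spot of the infrared thermometer, 10 mm across, on the top surface of the tray and pans. Only light: it cannot be touched and is moved by turning the two screws. Origin at its centre.
- station: Fixed stand: yellow thermometer (at 200, 145 mm; 175 mm tall) and a round mirror in a turning fork on a column, whose upright axis is at (0, 125) mm; the fork is 90 mm wide and reaches up to 215 mm, the black screw on it to 253 mm. Spot at (0, -125) mm when both screws read 0. Origin on the table between mirror and tray; x away from the robot, y towards the mirror, z up.
- screw_a (a joint): Turn of the brass winged screw in rad, positive counter-clockwise looking onto its head; stops at -1.6 and +1.6. Each rad swings the mirror and the spot 0.22 rad counter-clockwise (seen from above) about the mirror's upright axis, about 55 mm at the tray. Stays where it is left; resists with about 0.03 N m.
- screw_b (a joint): Turn of the black winged screw in rad, positive counter-clockwise looking onto its head; stops at -1.6 and +1.6. Each rad draws the spot 55 mm straight towards the mirror's upright axis (negative: away). Stays where it is left; resists with about 0.03 N m.
- screw_a_grip (a point): Brass winged screw on a slanted boss beside the column, on the side away from the tray, its axis leaning 35 deg from vertical, up and out in the station direction (-0.5, 0.87): mostly +y, a little -x. Wing: bar 34 mm long, 10 thick, 20 high, on 18 mm of thin stem. Origin: on the turning axis, mid-length of the bar, 12 mm above its lower edge; z points out along the axis, the bar's length lies along x and turns with it.
- screw_b_grip (a point): Black winged screw on top of the mirror fork, its axis upright and the same as the mirror's upright turning axis; it swings along with the fork. Wing: bar 34 mm long, 10 thick, 20 high, on 18 mm of thin stem. Origin: on the turning axis, mid-length of the bar, 12 mm above its lower edge; z points out along the axis, the bar's length lies along y and turns with it.
- amber: Bystander, loose: amber glass bottle with a black cap, 52 mm across, 130 mm tall. Origin at the centre of its underside.
- tin1: Bystander, loose: closed aluminium balm tin, 48 mm across, 22 mm tall. Origin at the centre of its underside.
- tin2: Bystander, loose: closed copper-coloured balm tin, 48 mm across, 22 mm tall. Origin at the centre of its underside.
- tub: Bystander, loose: white jar with an orange lid, 76 mm across, 90 mm tall. Origin at the centre of its underside.
- oil: Bystander, loose: green glass oil bottle, 60 mm across, 190 mm tall. Origin at the centre of its underside.
- honey: Bystander, loose: amber honey jar with a white lid, 66 mm across, 85 mm tall. Origin at the centre of its underside.
- spoon: Bystander, loose: steel spoon lying flat, about 0.2 m long; origin near its middle.
Not all that is in view belongs to the job. Of the things that look like the part that bears lid_mid, the smallest one is meant.

How it is judged:
By the outcome, as a careful person would: the job done as asked, in the order asked, and still so for the second after the job is handed in, with the robot touching nothing.
It also fails if it takes over 67 s, if anything falls off the work surface, if the arm or the gripper's body presses on something with over 40 N, if the wrist force passes 120 N, or if a joint passes its speed limit or range.

ROBOT

A 7-joint arm with a two-finger parallel gripper is mounted at the origin on the work surface. World frame = base frame: x ahead of the robot, y to its left, z up, the work surface at z = 0. Lengths are in m, angles in rad, forces in N, time in s.
With the tool pointing down it reaches from about 0.425 to 0.925 m from the base axis. Payload 6.8 kg.
Tool frame: the origin (TCP) lies midway between the tips of the shut fingers; the grasp point (between the pads) lies 19 mm behind it; z points along the fingers, y is the direction in which the jaws open and shut (so a half turn about z gives the same grasp; the last joint's range is limited). The gripper opens to 85 mm and grips with 20 to 120 N. Pads are 22 mm wide; open, the fingers measure 114 mm over their backs; the gripper's body (76 mm by 85 mm) begins 54 mm behind the grasp point. The pads swing forward as they close: fully open they stand 13 mm farther back than shut.
Start: joints at [1.046, 0.477, 0.022, 1.555, -0.011, 1.109, -0.083], TCP at [0.273, -0.617, 0.231] pointing down, gripper open.
Joint ranges: [-2.96, 2.96], [-0.34, 2.1], [-1.41, 1.46], [0.24, 2.44], [-1.37, 4.51], [0.17, 1.92], [-2.96, 2.96]. Speed limits (rad/s): [2.39, 2.39, 3.14, 3.14, 3.14, 3.14, 3.14].

INTERFACE

Orientations are given as a unit quaternion [w, x, y, z].
In Python, from station import bot gives the robot as it stands. The module is installed in compiled form; this text tells all that it offers.
- The arm moves only by the tool play_rows, never from a script. Its argument "motion" is a list of rows, each a list of 2 entries, a list of its own where there are three numbers: the shift along the tool's x, y, z as a fraction of full scale, then the turn, a rotation vector about the tool's x, y, z as a fraction of full scale. In form: [[[tx, ty, tz], [rx, ry, rz]], ...]. A call has 1 to 8 rows; each row is the pose to reach, as a shift and turn from the pose measured when the call began, along the tool's axes at that moment, turning the shorter way round; what a row does not reach only later rows make up. Full scale, the value 1, is 400 mm for a shift and 360 degrees for a turn. A row lasts 1/10 s, in which the tool goes at most 50 mm and 8.59 degrees, less where a joint would pass 70% of its speed; a pose out of reach is approached as far as the arm can. A call with a number of a shift or a turn outside -1 to 1 is refused whole. A call with a gripper value outside its range is refused whole. "fingers" is the finger opening in mm, from 0 to 85.4, set as the call begins (left out, the last holds). The fingers move at their own pace and stop on an object; "grip_force" is the grip in N (left out, the last holds). Time passes only in rows, so rows that repeat a pose let the fingers close. It gives the time, the measured TCP pose, the force and the opening at its end, in the units of the state.
- bot.get_obs(): the state, without advancing time (a new reading comes with each control period).
- bot.read_camera(name): name is "scene" or "top"; returns a dict with "pixels" (400x640x3 uint8, red, green, blue), "range_z" (400x640 float32, m along the optical axis (not along the pixel's ray), 0 where there is no reading), "fovy" (degrees; the focal length in pixels is half the picture's height over the tangent of half this angle, whatever the lens; pixels are square), "cx", "cy" (the principal point, pixels), "k1" (the pictures are not rectified: a ray, as slopes to the right and down, at radius r is drawn at 1 + k1 r^2 times it, then the intrinsics apply), "pose" (4x4, takes a point from camera to world coordinates). Camera axes: x right, y down, z forward; pixel columns grow to the right and rows downward; lengths in m; the calibration is good to about 2 mm. A picture is of the moment at which its call begins.
- bot.hand_in(): hands the job in, once; it reports no verdict.
The state is a dict: "t": time; "q": joint angles; "joint_vel": joint speeds; "joint_torque": joint torques, N m; "eef_pos": TCP position; "tool_rot": TCP orientation; "contact_force": force on the tool from outside, world axes, zero at the start; "torque": the same for the moment, N m; "gripper_width": opening from 0.0 (shut) to 1.0 (fully open).
Only numpy, scipy, OpenCV 4.12 (cv2) and the standard library are available. Lean on these libraries where they do the work, as an engineer would, in place of code of your own. Each camera call takes 0.05 s, during which the arm holds its last target.

## Working session

There is one attempt and no reset: what is moved stays moved. The work goes in short steps, Python scripts to look and compute and a tool call to move; the robot and the scene stay as the last step left them, time stands still between calls to the robot, and variables do not carry over. Pictures are saved under pics/ and viewed, and the job is handed in when it is done.

Besides the shell and the picture viewer there is one more tool, called after "Request:" as name(argument=value, ...), one argument or row to a line, values as JSON. play_rows: Moves the arm, as the interface text tells. Shift numbers are shares of 400 mm and turn numbers shares of 360 degrees, none past 1 either way. Its arguments: {"type":"object","properties":{"motion":{"type":"array"},"fingers":{"type":"number"},"grip_force":{"type":"number"}},"required":["motion"]}

```bash
mkdir -p pics; ls
cat > h.py <<'E'
import numpy as np, cv2
from station import bot
def cam(n):
    c=bot.read_camera(n); c['f']=200/np.tan(np.radians(c['fovy'])/2); c['T']=np.array(c['pose']); return c
def save(c,name): cv2.imwrite('pics/'+name,cv2.cvtColor(np.ascontiguousarray(c['pixels']),cv2.COLOR_RGB2BGR))
def ray(c,uv):
    K=np.array([[c['f'],0,c['cx']],[0,c['f'],c['cy']],[0,0,1]])
    d=(np.array(uv,float)-[c['cx'],c['cy']])/c['f']
    s=d.copy()
    for _ in range(30): s=d/(1+c['k1']*(s@s))
    return s
def plane(c,uv,z):
    s=ray(c,uv); d=c['T'][:3,:3]@np.array([s[0],s[1],1]); o=c['T'][:3,3]
    return o+d*(z-o[2])/d[2]
def depth(c,uv):
    s=ray(c,uv); z=c['range_z'][int(round(uv[1])),int(round(uv[0]))]
    return c['T'][:3,:3]@(np.array([s[0],s[1],1])*z)+c['T'][:3,3]
def cloud(c):
    out=np.zeros((400,640,3))
    v,u=np.mgrid[0:400,0:640]
    d=np.stack([(u-c['cx'])/c['f'],(v-c['cy'])/c['f']],-1); s=d.copy()
    for _ in range(30): s=d/(1+c['k1']*(s**2).sum(-1,keepdims=True))
    p=np.concatenate([s,np.ones((400,640,1))],-1)*c['range_z'][...,None]
    return p@c['T'][:3,:3].T+c['T'][:3,3]
def proj(c,p):
    q=np.linalg.inv(c['T'])@np.append(p,1); s=q[:2]/q[2]
    return s*(1+c['k1']*(s@s))*c['f']+[c['cx'],c['cy']]
E
python3 - <<'E'
from h import *
for n in('scene','top'):
    c=cam(n); save(c,n+'0.png'); print(n,c['fovy'],c['cx'],c['cy'],c['k1']);print(c['T'].round(3))
o=bot.get_obs(); print(o)
E
```

```text
pics
scene 51.702995428297406 310.2491494399806 199.00036840878968 -0.08801813174742998
[[-0.457  0.747 -0.483  1.187]
 [ 0.89   0.389 -0.24   0.311]
 [ 0.008 -0.539 -0.842  1.164]
 [ 0.     0.     0.     1.   ]]
top 44.43071953083192 320.2676657409931 203.78813634407956 -0.013194835222928766
[[ 7.500e-02 -9.770e-01  2.000e-01  3.580e-01]
 [-9.970e-01 -7.300e-02  1.600e-02  1.600e-02]
 [-1.000e-03 -2.000e-01 -9.800e-01  1.266e+00]
 [ 0.000e+00  0.000e+00  0.000e+00  1.000e+00]]
{'t': 0.1, 'q': array([ 1.04589542,  0.47774606,  0.02234045,  1.55636708, -0.0114915 ,
        1.10930954, -0.08305087]), 'joint_vel': array([ 0.00158463, -0.00072477,  0.0001927 , -0.00025332,  0.0014822 ,
       -0.00107993,  0.00074232]), 'joint_torque': array([ 4.26997896e-03, -5.97760034e+01,  1.61333151e+00, -2.81952614e+01,
        1.28334883e-02,  4.99597445e-03, -3.17262368e-05]), 'eef_pos': array([ 0.27303116, -0.61671716,  0.23039759]), 'tool_rot': array([-8.16382737e-04,  9.78355017e-01,  2.06931722e-01, -2.39916161e-04]), 'contact_force': array([-0.24529682, -0.05758808,  0.2605736 ]), 'torque': array([-0.01222298, -0.00809739,  0.02883081]), 'gripper_width': 0.998809392447987}
```

View pics/scene0.png

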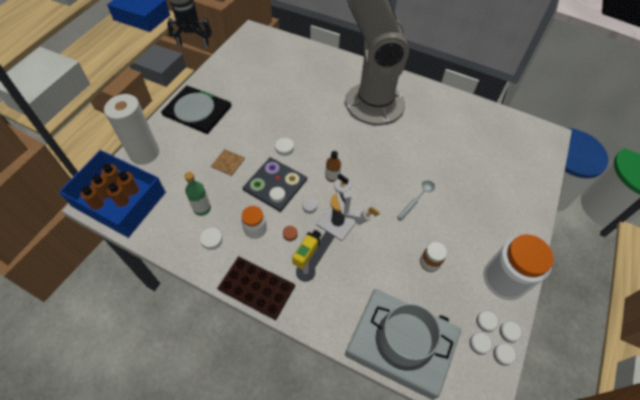

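View pics/top0.png

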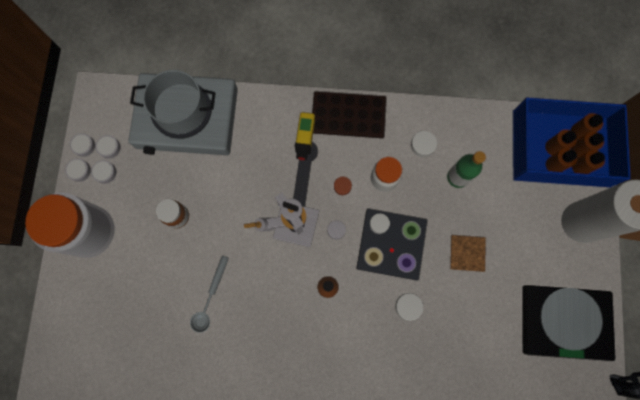

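Run:
```python
from h import *
c=cam('top'); r=c['pixels'][120:330,230:500]; d=dict(c); d['pixels']=cv2.resize(np.ascontiguousarray(r),None,fx=2.9,fy=2.8,interpolation=cv2.INTER_CUBIC); save(d,'top1.png')
np.savez('top.npz',**{k:v for k,v in c.items()})
c=cam('scene'); r=c['pixels'][130:280,200:400]; d=dict(c); d['pixels']=cv2.resize(np.ascontiguousarray(r),None,fx=4,fy=4,interpolation=cv2.INTER_CUBIC); save(d,'scene1.png')
np.savez('scene.npz',**{k:v for k,v in c.items()})
```

```text
(no output)
```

View pics/top1.png

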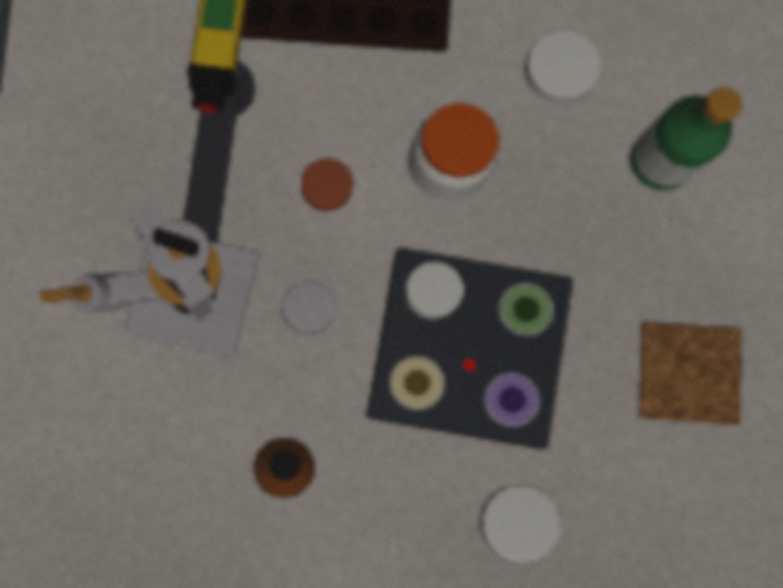

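View pics/scene1.png

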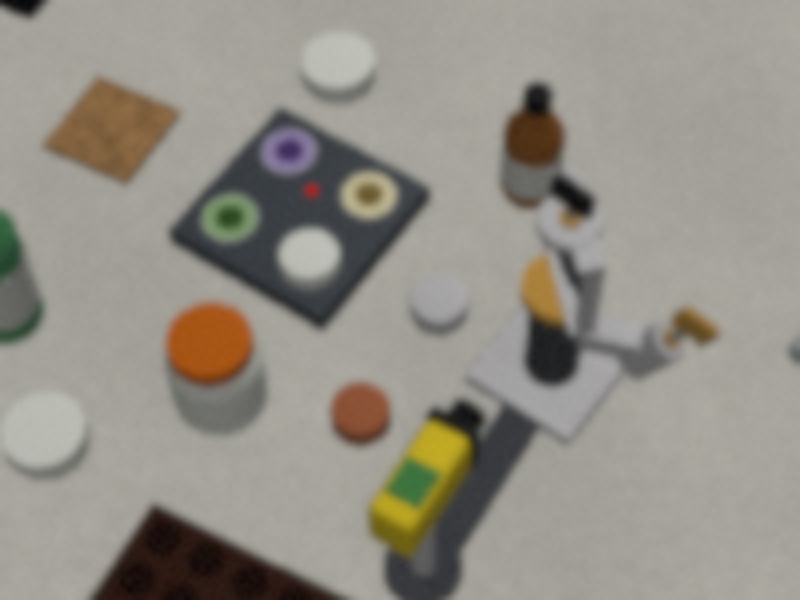

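```bash
cat > m.py <<'E'
from h import *
C={n:dict(np.load(n+'.npz')) for n in('top','scene')}
for c in C.values():
    c['hsv']=cv2.cvtColor(np.ascontiguousarray(c['pixels']),cv2.COLOR_RGB2HSV); c['P']=cloud(c)
def blobs(m,amin=15):
    n,l,s,ce=cv2.connectedComponentsWithStats(m.astype(np.uint8)); return [(ce[i],s[i],l==i) for i in range(1,n) if s[i,4]>=amin]
E
python3 - <<'E'
from m import *
for n,(win) in dict(top=(225,120,500,330),scene=(200,130,400,280)).items():
    c=C[n]; h=c['hsv'].astype(int); u0,v0,u1,v1=win
    w=np.zeros((400,640),bool); w[v0:v1,u0:u1]=1
    M=dict(white=(h[...,1]<28)&(h[...,2]>165 if n=='top' else h[...,2]>185),
     red=((h[...,0]<6)|(h[...,0]>174))&(h[...,1]>150),
     green=(h[...,0]>40)&(h[...,0]<75)&(h[...,1]>60),
     violet=(h[...,0]>118)&(h[...,0]<150)&(h[...,1]>60),
     cream=(h[...,0]>15)&(h[...,0]<35)&(h[...,1]>50),
     cork=(h[...,0]>8)&(h[...,0]<20)&(h[...,1]>90),
     black=(h[...,2]<40))
    for k,m in M.items():
        for ce,s,l in blobs(m&w):
            print(n,k,ce.round(1),s[2:],np.median(c['P'][l],0).round(3))
E
```

```text
top red [301.5 158. ] [ 6  3 16] [0.693 0.086 0.15 ]
top red [391.4 249.9] [ 4  5 17] [ 0.505 -0.153  0.026]
top green [305.1 124.5] [11 10 99] [0.768 0.083 0.174]
top green [467.7 167.7] [ 26  25 420] [ 0.704 -0.313  0.128]
top green [411.  229.9] [ 16  17 201] [ 0.561 -0.201  0.024]
top violet [406.3 262.3] [ 17  16 208] [ 0.477 -0.193  0.024]
top cream [304.9 134.4] [ 22  27 338] [0.744 0.081 0.171]
top cream [478.7 157.1] [ 15  13 146] [ 0.715 -0.322  0.188]
top cream [303.1 215.6] [ 6 14 49] [0.558 0.072 0.129]
top cream [286.2 222.7] [12 14 66] [0.538 0.111 0.127]
top cream [251.8 224.8] [18  7 78] [0.531 0.192 0.114]
top cream [373.4 256.1] [ 18  17 232] [ 0.486 -0.109  0.023]
top cork [315.2 128. ] [ 6 10 20] [0.819 0.066 0.016]
top cork [368.5 129.2] [ 8 10 19] [ 0.826 -0.077  0.017]
top cork [478.9 156.9] [ 13  12 119] [ 0.715 -0.322  0.188]
top cork [388.2 169.4] [ 27  26 564] [ 0.698 -0.127  0.089]
top cork [290.4 209.9] [ 6  4 17] [0.553 0.097 0.217]
top cork [303.1 215.6] [ 5 14 54] [0.557 0.072 0.129]
top cork [286.1 222.4] [12 14 70] [0.538 0.111 0.127]
top cork [252.
[... 1641 characters left out ...]
e cork [289.7 232.6] [ 14  14 157] [ 0.674 -0.014  0.023]
scene black [205.3 130.7] [ 9  3 18] [ 0.444 -0.495  0.022]
scene black [333.6 155.1] [ 4  5 19] [0.41  0.005 0.128]
scene black [342.5 178.8] [ 8  8 28] [0.564 0.098 0.25 ]
scene black [337.2 217.9] [10 13 92] [0.577 0.102 0.058]
scene black [315.8 234.2] [ 8  6 29] [0.711 0.093 0.171]
scene black [240.4 264.2] [10  9 68] [ 0.833 -0.094  0.019]
scene black [251.  269.7] [10 10 74] [ 0.834 -0.057  0.02 ]
scene black [233.6 274.6] [11 10 86] [ 0.871 -0.096  0.018]
scene black [262.  275.1] [10  9 70] [ 0.833 -0.02   0.019]
scene black [244.5 277.7] [10  4 34] [ 0.864 -0.061  0.019]
scene black [273. 278.] [ 9  4 24] [0.826 0.014 0.02 ]
```

Run:
```python
from m import *
def circ(p):
    A=np.c_[2*p,np.ones(len(p))]; s=np.linalg.lstsq(A,(p**2).sum(1),rcond=None)[0]; return s[:2],np.sqrt(s[2]+s[:2]@s[:2])
for n,c in C.items():
    P=c['P']; h=c['hsv'].astype(int)
    near=lambda x,y,r:np.hypot(P[...,0]-x,P[...,1]-y)<r
    m=near(.572,-.117,.035)&(P[...,2]>.034)&(P[...,2]<.06)
    (ct,r)=cv2.minEnclosingCircle(np.argwhere(m)[:,::-1].astype(np.float32))
    z=np.median(P[m][:,2]); print(n,'lid depth',m.sum(),z,(P[m].min(0)+P[m].max(0))/2,P[m].max(0)-P[m].min(0))
    # threshold on saturation/brightness
    g=h[...,2]; b=(g>130)&near(.572,-.117,.04); 
    ce=[x for x in blobs(b) if x[1][4]>50]
    for x in ce:
        cn=max(cv2.findContours(x[2].astype(np.uint8),cv2.RETR_EXTERNAL,cv2.CHAIN_APPROX_NONE)[0],key=len)
        e=cv2.fitEllipse(cn); print('  lid img',x[0],e, plane(c,e[0],.042), plane(c,x[0],.042))
    m=(h[...,0]>8)&(h[...,0]<20)&(h[...,1]>70)&near(.517,-.351,.08)
    x=max(blobs(m),key=lambda x:x[1][4]); cn=max(cv2.findContours(x[2].astype(np.uint8),cv2.RETR_EXTERNAL,cv2.CHAIN_APPROX_NONE)[0],key=len)
    rc=cv2.minAreaRect(cn); print('  mat',x[0],rc,plane(c,x[0],.006),np.median(P[x[2]],0), [plane(c,q,.006)[:2].round(3) for q in cv2.boxPoints(rc)])
    for nm,xy,lo,hi in (('green',(.5615,-.2),40,75),('violet',(.4775,-.192),118,150),('cream',(.4865,-.109),15,35)):
        m=(h[...,0]>lo)&(h[...,0]<hi)&(h[...,1]>50)&near(*xy,.035)
        x=max(blobs(m),key=lambda x:x[1][4]); cn=max(cv2.findContours(x[2].astype(np.uint8),cv2.RETR_EXTERNAL,cv2.CHAIN_APPROX_NONE)[0],key=len)
        e=cv2.fitEllipse(cn); print('  ',nm,plane(c,e[0],.024),plane(c,x[0],.024))
    m=((h[...,0]<6)|(h[...,0]>174))&(h[...,1]>110)&near(.505,-.153,.03)
    x=max(blobs(m,4),key=lambda x:x[1][4]); print('  spot',x[1][4],plane(c,x[0],.022))
    # screws
    m=near(.535,.192,.05)&(P[...,2]>.085)&(P[...,2]<.2); print('  brass cloud',m.sum(),P[m].mean(0),P[m].min(0),P[m].max(0))
    m=near(.555,.096,.04)&(P[...,2]>.24); print('  black cloud',m.sum(),P[m].mean(0),P[m].min(0),P[m].max(0)); 
    q=P[m][:,:2]; w,v=np.linalg.eigh(np.cov(q.T)); print('   dir',v[:,1],w)
    m=near(.53,.0,.06)&(P[...,2]>.012)&(P[...,2]<.03);print('  tin1',P[m].mean(0))
```

```text
top lid depth 305 0.04140870821546949 [ 0.57137515 -0.11844717  0.04114238] [0.04946531 0.04867369 0.01375268]
  lid img [379.56331878 223.01746725] ((379.5810546875, 223.0181427001953), (16.01101303100586, 16.434242248535156), 179.45318603515625) [ 0.56929957 -0.11819405  0.042     ] [ 0.56929794 -0.11814917  0.042     ]
  mat [467.79120879 252.84361792] ((467.53277587890625, 252.943115234375), (34.99832534790039, 34.704715728759766), 3.3664605617523193) [ 0.51477893 -0.35290472  0.006     ] [ 0.51511451 -0.35303122  0.0051821 ] [array([ 0.469, -0.306]), array([ 0.559, -0.309]), array([ 0.56, -0.4 ]), array([ 0.471, -0.395])]
   green [ 0.56044416 -0.20147687  0.024     ] [ 0.56040085 -0.20143327  0.024     ]
   violet [ 0.4775074  -0.19255317  0.024     ] [ 0.47746104 -0.1926107   0.024     ]
   cream [ 0.48652881 -0.10900242  0.024     ] [ 0.48652841 -0.10899958  0.024     ]
  spot 22 [ 0.5057135  -0.15314725  0.022     ]
  brass cloud 153 [0.53521639 0.18151084 0.10102142] [0.52283597 0.14278772 0.08503797] [0.55243066 0.21304757 0.1259543 ]
  black cloud 88 [0.55642253 0.0944715
[... 785 characters left out ...]
rray([ 0.475, -0.31 ]), array([ 0.562, -0.291])]
   green [ 0.56120736 -0.20049798  0.024     ] [ 0.56130839 -0.20049583  0.024     ]
   violet [ 0.47764779 -0.19166662  0.024     ] [ 0.47765858 -0.19155591  0.024     ]
   cream [ 0.48682634 -0.10783317  0.024     ] [ 0.48671383 -0.10779362  0.024     ]
  spot 14 [ 0.50508584 -0.15316663  0.022     ]
  brass cloud 148 [0.53847676 0.18632226 0.10189573] [0.52315063 0.14358383 0.08514129] [0.56022754 0.21546689 0.12662669]
  black cloud 62 [0.561939   0.09968104 0.24958957] [0.55180502 0.08240566 0.24114326] [0.56927097 0.11488055 0.2571361 ]
   dir [0.2778302 0.9606302] [1.05560326e-05 1.06407560e-04]
  tin1 [0.55150754 0.00060788 0.02051002]
```

```bash
cat >> h.py <<'E'
from scipy.spatial.transform import Rotation as R
def tool(o=None):
    o=o or bot.get_obs(); q=o['tool_rot']; return np.array(o['eef_pos']),R.from_quat([q[1],q[2],q[3],q[0]])
def cmd(p,Rt=None):
    p0,R0=tool(); s=R0.inv().apply(np.array(p)-p0)/.4
    r=(R0.inv()*Rt).as_rotvec()/(2*np.pi) if Rt is not None else np.zeros(3)
    return s.round(4).tolist(), r.round(4).tolist()
DOWN=R.from_quat([.97835,.20693,0,0])
E
python3 - <<'E'
from h import *
print(tool()[1].as_matrix().round(3))
print(cmd([.45,-.30,.18],DOWN)); print(cmd([.5705,-.117,.12],DOWN)); print(cmd([.5705,-.117,.07],DOWN))
E
```

```text
[[ 0.914  0.405 -0.   ]
 [ 0.405 -0.914  0.001]
 [-0.    -0.001 -1.   ]]
([0.7251, -0.5453, 0.1274], [-0.0002, 0.0, -0.0])
([1.1858, -0.8415, 0.2776], [-0.0002, 0.0, -0.0])
([1.1858, -0.8413, 0.4026], [-0.0002, 0.0, -0.0])
```

Request:
play_rows(
  motion=[
    [[0.725, -0.545, 0.12], [0, 0, 0]],
    [[0.725, -0.545, 0.12], [0, 0, 0]],
    [[0.725, -0.545, 0.12], [0, 0, 0]],
    [[0.725, -0.545, 0.12], [0, 0, 0]],
    [[0.725, -0.545, 0.12], [0, 0, 0]],
    [[0.725, -0.545, 0.12], [0, 0, 0]],
    [[0.725, -0.545, 0.12], [0, 0, 0]],
    [[0.725, -0.545, 0.12], [0, 0, 0]],
  ],
  fingers=75,
)

```text
t: 1.0
eef_pos: [0.4526, -0.294, 0.1823]
tool_rot: [-0.002, 0.978, 0.211, 0.0]
contact_force: [-0.1, -0.1, 0.4]
gripper_width: 0.881
```

Run:
```python
from h import *
print(tool()[0],cmd([.5705,-.117,.12],DOWN)); print(cmd([.5705,-.117,.07],DOWN))
```

```text
[ 0.45263654 -0.29401596  0.18233278] ([0.4505, -0.2814, 0.1574], [-0.0006, -0.0002, 0.0012])
([0.4504, -0.281, 0.2824], [-0.0006, -0.0002, 0.0012])
```

Request:
play_rows(
  motion=[
    [[0.45, -0.281, 0.15], [0, 0, 0.001]],
    [[0.45, -0.281, 0.15], [0, 0, 0.001]],
    [[0.45, -0.281, 0.15], [0, 0, 0.001]],
    [[0.45, -0.281, 0.15], [0, 0, 0.001]],
    [[0.45, -0.281, 0.15], [0, 0, 0.001]],
    [[0.45, -0.281, 0.28], [0, 0, 0.001]],
    [[0.45, -0.281, 0.28], [0, 0, 0.001]],
    [[0.45, -0.281, 0.28], [0, 0, 0.001]],
  ],
)

```text
t: 1.8
eef_pos: [0.5692, -0.1175, 0.0703]
tool_rot: [-0.002, 0.978, 0.207, -0.001]
contact_force: [-0.2, 0.2, 1.0]
gripper_width: 0.878
```

Run:
```python
from h import *
print(cmd([.5705,-.117,.04],DOWN)); print(cmd([.5705,-.117,.026],DOWN))
for n in('top','scene'):
    c=cam(n); u,v=map(int,proj(c,[.57,-.117,.04])); d=dict(c); d['pixels']=cv2.resize(np.ascontiguousarray(c['pixels'][v-50:v+50,u-60:u+60]),None,fx=5,fy=5,interpolation=cv2.INTER_CUBIC); save(d,n+'2.png')
```

```text
([0.0036, 0.0007, 0.0757], [-0.0008, 0.0002, 0.0001])
([0.0037, 0.0008, 0.1107], [-0.0008, 0.0002, 0.0001])
```

View pics/scene2.png

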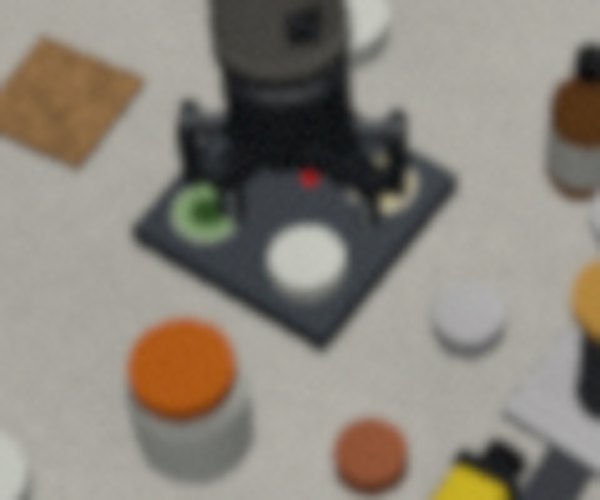

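Request:
play_rows(
  motion=[
    [[0.0036, 0.0007, 0.06], [-0.0008, 0, 0]],
    [[0.0036, 0.0007, 0.09], [-0.0008, 0, 0]],
    [[0.0036, 0.0007, 0.11], [-0.0008, 0, 0]],
    [[0.0036, 0.0007, 0.11], [-0.0008, 0, 0]],
    [[0.0036, 0.0007, 0.11], [-0.0008, 0, 0]],
  ],
  fingers=70,
)

```text
t: 2.4
eef_pos: [0.5729, -0.1179, 0.0292]
tool_rot: [0.001, 0.978, 0.207, 0.002]
contact_force: [0.3, 0.3, 0.5]
gripper_width: 0.818
```

Run:
```python
from h import *
print(cmd([.5705,-.117,.026],DOWN),bot.get_obs()['contact_force'])
```

```text
([-0.0047, -0.0045, 0.0079], [0.0005, -0.0005, -0.0001]) [0.25430301 0.26287335 0.48582144]
```

Request:
play_rows(
  motion=[
    [[-0.003, -0.002, 0.006], [0, 0, 0]],
    [[-0.003, -0.002, 0.006], [0, 0, 0]],
    [[-0.003, -0.002, 0.006], [0, 0, 0]],
    [[-0.003, -0.002, 0.006], [0, 0, 0]],
    [[-0.003, -0.002, 0.006], [0, 0, 0]],
    [[-0.003, -0.002, 0.006], [0, 0, 0]],
    [[-0.003, -0.002, 0.006], [0, 0, 0]],
    [[-0.003, -0.002, 0.006], [0, 0, 0]],
  ],
  fingers=44,
  grip_force=30,
)

```text
t: 3.2
eef_pos: [0.5718, -0.1178, 0.0275]
tool_rot: [0.001, 0.978, 0.207, 0.002]
contact_force: [-1.4, 0.2, 7.3]
gripper_width: 0.562
```

Run:
```python
from h import *
for _ in range(2):
    p=tool()[0]; print(p,bot.get_obs()['gripper_width'])
    c=cam('scene')
u,v=map(int,proj(c,[.57,-.117,.04])); d=dict(c); d['pixels']=cv2.resize(np.ascontiguousarray(c['pixels'][v-50:v+50,u-60:u+60]),None,fx=5,fy=5,interpolation=cv2.INTER_CUBIC); save(d,'scene3.png')
p,_=tool(); print(cmd([p[0],p[1],p[2]+.06]),cmd([p[0]-.0544,p[1]-.2347,p[2]+.06]))
```

```text
[ 0.57175533 -0.11776018  0.02750299] 0.5618707479317622
[ 0.57178388 -0.11778387  0.02754441] 0.5649474537338947
([0.0006, 0.0006, -0.15], [0.0, 0.0, 0.0]) ([-0.361, 0.4822, -0.1495], [0.0, 0.0, 0.0])
```

View pics/scene3.png

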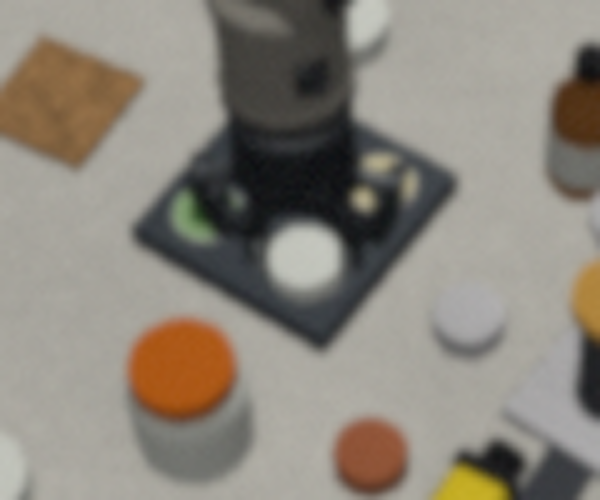

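Request:
play_rows(
  motion=[
    [[0, 0, -0.02], [0, 0, 0]],
    [[0, 0, -0.06], [0, 0, 0]],
    [[0, 0, -0.12], [0, 0, 0]],
    [[0, 0, -0.15], [0, 0, 0]],
    [[0, 0, -0.15], [0, 0, 0]],
  ],
)

```text
t: 3.8
eef_pos: [0.5732, -0.1179, 0.0901]
tool_rot: [0.002, 0.978, 0.207, 0.004]
contact_force: [-0.2, 0.7, -0.5]
gripper_width: 0.565
```

Run:
```python
from h import *
c=cam('scene')
u,v=map(int,proj(c,[.57,-.117,.04])); d=dict(c); d['pixels']=cv2.resize(np.ascontiguousarray(c['pixels'][v-50:v+50,u-60:u+60]),None,fx=5,fy=5,interpolation=cv2.INTER_CUBIC); save(d,'scene4.png')
c['P']=cloud(c);P=c['P'];m=(np.hypot(P[...,0]-.57,P[...,1]+.117)<.03)&(P[...,2]>.05)&(c['pixels'].min(-1)>120)
print(P[m].mean(0),m.sum(),(P[m].min(0)+P[m].max(0))/2,P[m].max(0)-P[m].min(0))
o=bot.get_obs();p,_=tool(); print(p,o['gripper_width'],o['contact_force']);print(cmd([.517,-.352,.09],DOWN),cmd([.517,-.352,.09-.06],DOWN))
```

```text
[ 0.57651481 -0.11627156  0.10441647] 166 [ 0.57517649 -0.11760656  0.12832288] [0.04881791 0.05357532 0.06392593]
[ 0.57222688 -0.11780282  0.08868792] 0.566807133978755 [-0.38571989  0.36463266 -0.52414113]
([-0.3629, 0.4797, -0.003], [0.0008, -0.0009, -0.0001]) ([-0.3638, 0.479, 0.147], [0.0008, -0.0009, -0.0001])
```

View pics/scene4.png

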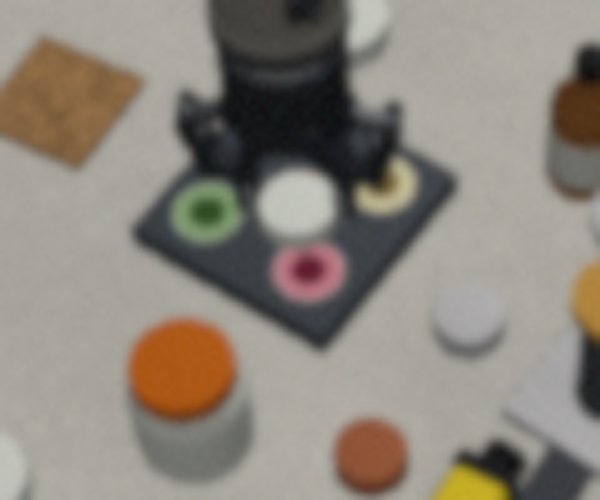

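Request:
play_rows(
  motion=[
    [[-0.363, 0.48, -0.003], [0, 0, 0]],
    [[-0.363, 0.48, -0.003], [0, 0, 0]],
    [[-0.363, 0.48, -0.003], [0, 0, 0]],
    [[-0.363, 0.48, -0.003], [0, 0, 0]],
    [[-0.363, 0.48, -0.003], [0, 0, 0]],
    [[-0.363, 0.48, 0.08], [0, 0, 0]],
    [[-0.363, 0.48, 0.14], [0, 0, 0]],
    [[-0.363, 0.48, 0.14], [0, 0, 0]],
  ],
)

```text
t: 4.65
eef_pos: [0.514, -0.3507, 0.0284]
tool_rot: [-0.001, 0.978, 0.206, 0.0]
contact_force: [-0.3, 1.5, -0.3]
gripper_width: 0.571
```

Run:
```python
from h import *
for n in('top','scene'):
    c=cam(n);P=cloud(c);h=cv2.cvtColor(np.ascontiguousarray(c['pixels']),cv2.COLOR_RGB2HSV)
    m=(np.hypot(P[...,0]-.517,P[...,1]+.352)<.032)&(P[...,2]>.03)&(P[...,2]<.06)&(h[...,1]<40)&(h[...,2]>110)
    print(n,P[m].mean(0),m.sum(),(P[m].min(0)+P[m].max(0))/2,P[m].max(0)-P[m].min(0))
    u,v=map(int,proj(c,[.517,-.352,.04])); d=dict(c); d['pixels']=cv2.resize(np.ascontiguousarray(c['pixels'][v-50:v+50,u-60:u+60]),None,fx=5,fy=5,interpolation=cv2.INTER_CUBIC); save(d,n+'5.png')
o=bot.get_obs();p,_=tool(); print(p,o['gripper_width'],o['contact_force']);print(cmd([.517,-.352,.012],DOWN),cmd([.517,-.352,.0095],DOWN))
```

```text
top [ 0.51237413 -0.34729318  0.0418635 ] 25 [ 0.51294505 -0.34905837  0.04313267] [0.0455099  0.02744882 0.01047043]
scene [ 0.52179971 -0.34812324  0.04427263] 141 [ 0.51884893 -0.3493691   0.04439324] [0.04840676 0.05136203 0.02533536]
[ 0.51699172 -0.35157247  0.03212027] 0.5663594709777935 [ 0.03396648 -0.33088927 -0.57594255]
([-0.0007, 0.0008, 0.0503], [0.0005, -0.0008, -0.0]) ([-0.0007, 0.0008, 0.0566], [0.0005, -0.0008, -0.0])
```

View pics/scene5.png

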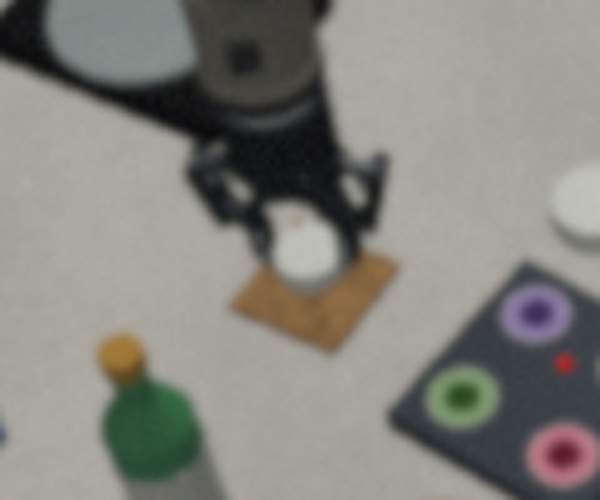

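Request:
play_rows(
  motion=[
    [[-0.0005, 0.001, 0.02], [0, 0, 0]],
    [[-0.0005, 0.001, 0.035], [0, 0, 0]],
    [[-0.0005, 0.001, 0.045], [0, 0, 0]],
    [[-0.0005, 0.001, 0.05], [0, 0, 0]],
    [[-0.0005, 0.001, 0.05], [0, 0, 0]],
    [[-0.0005, 0.001, 0.05], [0, 0, 0]],
  ],
)

```text
t: 5.35
eef_pos: [0.5172, -0.3521, 0.0123]
tool_rot: [0.001, 0.978, 0.207, 0.003]
contact_force: [0.6, -0.4, -0.4]
gripper_width: 0.564
```

Run:
```python
from h import *
for i in range(3):
    c=cam('scene');P=cloud(c);h=cv2.cvtColor(np.ascontiguousarray(c['pixels']),cv2.COLOR_RGB2HSV)
    m=(np.hypot(P[...,0]-.517,P[...,1]+.352)<.02)&(P[...,2]>.01)&(P[...,2]<.05)&(h[...,1]<40)&(h[...,2]>110)
    print(np.median(P[m],0),m.sum())
    o=bot.get_obs();p,_=tool(); print(p,o['gripper_width'],o['contact_force'])
```

```text
[ 0.51781933 -0.35242777  0.02635462] 80
[ 0.51724056 -0.35215406  0.01236416] 0.5653781488304791 [ 0.17522436 -0.87409695 -0.95320938]
[ 0.51783089 -0.3513132   0.02619361] 78
[ 0.51724225 -0.35214177  0.012382  ] 0.5567199693946965 [-0.13934943  0.93724229 -0.05089421]
[ 0.51782374 -0.35334962  0.02638748] 80
[ 0.51726575 -0.35215441  0.01239178] 0.5633572941218792 [ 0.31520319 -0.90777937 -0.92590787]
```

Request:
play_rows(
  motion=[
    [[0, 0, 0.003], [0, 0, 0]],
    [[0, 0, 0.005], [0, 0, 0]],
    [[0, 0, 0.006], [0, 0, 0]],
    [[0, 0, 0.006], [0, 0, 0]],
    [[0, 0, 0.006], [0, 0, 0]],
  ],
)

```text
t: 6.0
eef_pos: [0.5172, -0.3521, 0.0099]
tool_rot: [0.001, 0.978, 0.207, 0.003]
contact_force: [0.7, -0.3, -1.1]
gripper_width: 0.565
```

Request:
play_rows(
  motion=[
    [[0, 0, 0.002], [0, 0, 0]],
    [[0, 0, 0.002], [0, 0, 0]],
    [[0, 0, 0.002], [0, 0, 0]],
  ],
)

```text
t: 6.3
eef_pos: [0.5174, -0.3522, 0.0096]
tool_rot: [0.001, 0.978, 0.207, 0.003]
contact_force: [-1.4, 0.1, 4.8]
gripper_width: 0.564
```

Touching (about 5 N up). Release and rise.

Request:
play_rows(
  motion=[
    [[0, 0, 0], [0, 0, 0]],
    [[0, 0, 0], [0, 0, 0]],
    [[0, 0, 0], [0, 0, 0]],
    [[0, 0, -0.03], [0, 0, 0]],
    [[0, 0, -0.1], [0, 0, 0]],
    [[0, 0, -0.2], [0, 0, 0]],
    [[0, 0, -0.32], [0, 0, 0]],
    [[0, 0, -0.44], [0, 0, 0]],
  ],
  fingers=70,
)

```text
t: 7.1
eef_pos: [0.5159, -0.3517, 0.188]
tool_rot: [0.001, 0.978, 0.207, 0.003]
contact_force: [0.9, -1.0, -0.7]
gripper_width: 0.821
```

Run:
```python
from h import *
for n in ('scene','top'):
    c=cam(n);P=cloud(c);h=cv2.cvtColor(np.ascontiguousarray(c['pixels']),cv2.COLOR_RGB2HSV)
    m=(np.hypot(P[...,0]-.517,P[...,1]+.352)<.04)&(P[...,2]>.015)&(P[...,2]<.05)&(h[...,1]<60)&(h[...,2]>110)
    m2=(h[...,0]>8)&(h[...,0]<20)&(h[...,1]>70)&(np.hypot(P[...,0]-.517,P[...,1]+.352)<.075)
    print(n,m.sum(),(P[m].min(0)+P[m].max(0))/2,P[m].max(0)-P[m].min(0),np.median(P[m],0)); q=P[m2]; print('mat',(q.min(0)+q.max(0))/2)
    u,v=map(int,proj(c,[.517,-.352,.01])); d=dict(c); d['pixels']=cv2.resize(np.ascontiguousarray(c['pixels'][v-50:v+50,u-60:u+60]),None,fx=5,fy=5,interpolation=cv2.INTER_CUBIC); save(d,n+'6.png')
print(tool()[0])
```

```text
scene 144 [ 0.52036082 -0.35167884  0.02263707] [0.04985005 0.05115254 0.01500809] [ 0.52326767 -0.34846862  0.02338123]
mat [ 0.50794592 -0.35816572  0.29644674]
top 229 [ 0.51678488 -0.35168011  0.0235454 ] [0.04874903 0.04222355 0.01575821] [ 0.51358436 -0.34937933  0.02314129]
mat [ 0.51497213 -0.34312704  0.25977611]
[ 0.52018883 -0.35425042  0.19419683]
```

View pics/scene6.png

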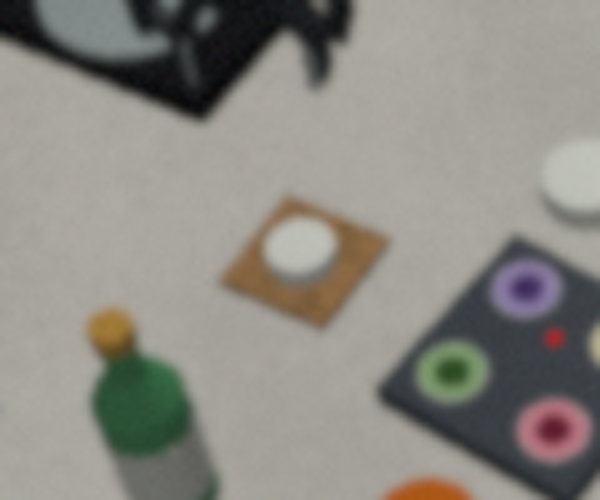

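```bash
cat > b.py <<'E'
from h import *
def brass():
    out={}
    for n in('top','scene'):
        c=cam(n);P=cloud(c);h=cv2.cvtColor(np.ascontiguousarray(c['pixels']),cv2.COLOR_RGB2HSV).astype(int)
        m=(h[...,0]>8)&(h[...,0]<28)&(h[...,1]>80)&(np.hypot(P[...,0]-.535,P[...,1]-.195)<.04)&(P[...,2]>.08)&(P[...,2]<.2)
        out[n]=(c,m,P)
    return out
E
python3 - <<'E'
from b import *
yaw=R.from_euler('z',-6.3,degrees=True)
ax=yaw.apply([-.5*np.sin(np.radians(35)),.866*np.sin(np.radians(35)),np.cos(np.radians(35))]); print('ax',ax)
for n,(c,m,P) in brass().items():
    q=P[m]; print(n,m.sum(),q.mean(0)); 
    t=q@ax; print('  along ax',np.percentile(t,[0,10,50,90,100]).round(4))
    qt=q[t>np.percentile(t,90)-.008]; w,v=np.linalg.eigh(np.cov(qt.T)); print('  top',len(qt),qt.mean(0),v[:,2],np.sqrt(w)); s=qt@v[:,2]; print('  len',s.max()-s.min(), 'mid',qt.mean(0)+v[:,2]*((s.max()+s.min())/2-s.mean()))
    u,vv=map(int,proj(c,q.mean(0))); d=dict(c); d['pixels']=cv2.resize(np.ascontiguousarray(c['pixels'][vv-30:vv+30,u-40:u+40]),None,fx=10,fy=10,interpolation=cv2.INTER_NEAREST); save(d,n+'7.png')
E
```

```text
ax [-0.23054937  0.525188    0.81915204]
top 73 [0.53060661 0.19188959 0.10963621]
  along ax [0.0397 0.0438 0.075  0.0781 0.0804]
  top 43 [0.52902355 0.19874669 0.11523932] [-0.10816985  0.85659732 -0.50451989] [0.00151036 0.00260678 0.0100234 ]
  len 0.03381619412003218 mid [0.52900392 0.19890212 0.11514777]
scene 54 [0.53477589 0.19659294 0.1120083 ]
  along ax [0.0425 0.0631 0.0739 0.0811 0.083 ]
  top 31 [0.53357453 0.19959436 0.11691821] [ 0.11326965 -0.74336416  0.6592266 ] [0.00202521 0.00298273 0.00975672]
  len 0.03191053032181384 mid [0.53337281 0.2009182  0.1157442 ]
```

View pics/scene7.png

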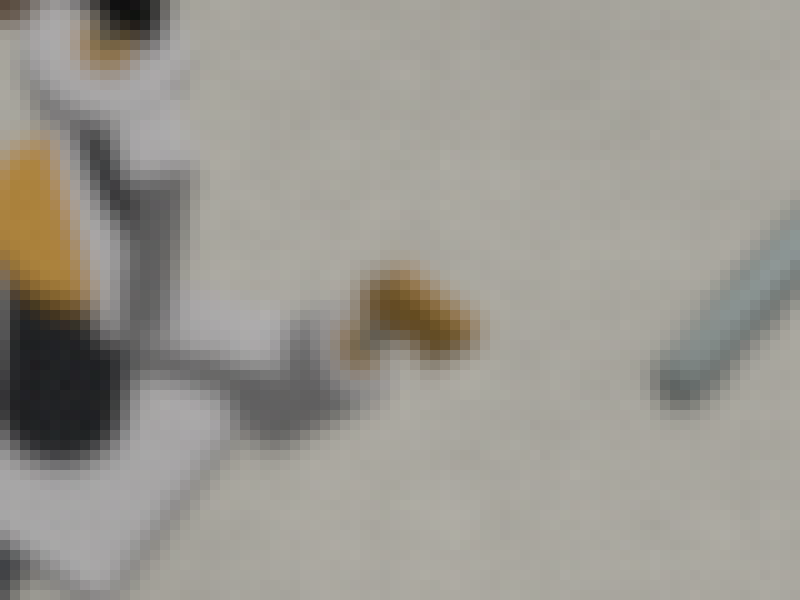

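View pics/top7.png

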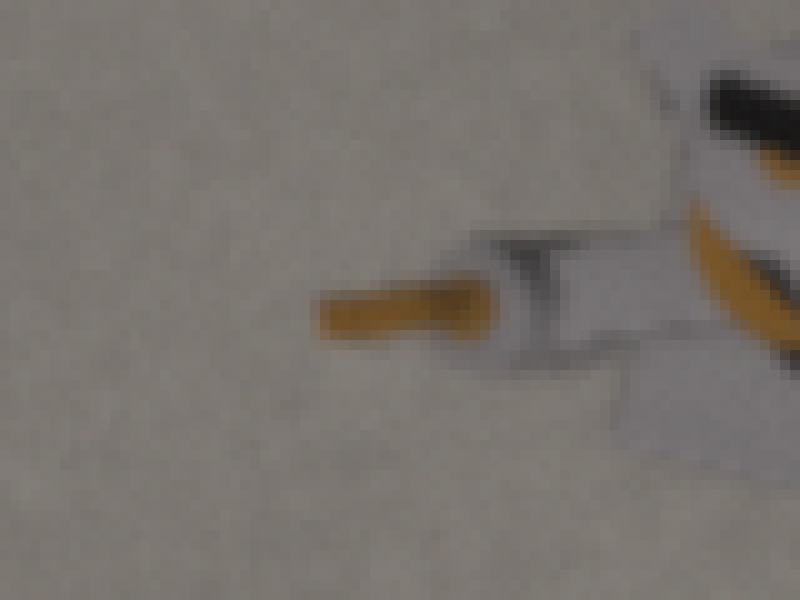

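Run:
```python
from h import *
o=bot.get_obs(); print(o['q'].round(3),tool()[0],o['t'],np.arctan2(*tool()[0][1::-1]))
```

```text
[ 0.609  0.439 -0.146  1.722  0.073  0.976 -0.718] [ 0.51695475 -0.35244667  0.187791  ] 7.3 -0.5983892073463352
```

```bash
cat >> h.py <<'E'
yaw=R.from_euler('z',-6.3,degrees=True)
AX=yaw.apply([-.5*np.sin(np.radians(35)),.866*np.sin(np.radians(35)),np.cos(np.radians(35))]); AX/=np.linalg.norm(AX)
G=np.array([.5325,.1963,.1102])
d0=np.array([-.11,.81,-.575]); d0-=AX*(d0@AX); d0/=np.linalg.norm(d0)
def RA(t):
    x=R.from_rotvec(AX*t).apply(d0); z=-AX; return R.from_matrix(np.c_[x,np.cross(z,x),z])
E
python3 - <<'E'
from h import *
print(d0,RA(0).as_matrix().round(3))
o=bot.get_obs();p=tool()[0]
print(np.degrees((tool()[1].inv()*RA(0)).magnitude()))
t=G+AX*.10; print(t)
for w in ([.517,-.352,.37],[.49,0.02,.38],[.46,.28,.34]): print(w,cmd(w,DOWN),cmd(w,RA(0)))
E
```

```text
[-0.11475961  0.82128621 -0.55885525] [[-0.115  0.966  0.231]
 [ 0.821  0.223 -0.525]
 [-0.559  0.129 -0.819]]
83.26936204774047
[0.5094449  0.24881918 0.1921158 ]
[0.517, -0.352, 0.37] ([0.0039, 0.0022, -0.4555], [0.0011, -0.0012, -0.0001]) ([0.0039, 0.0022, -0.4555], [-0.0802, -0.0655, -0.2068])
[0.49, 0.02, 0.38] ([0.3186, -0.8754, -0.4844], [0.0011, -0.0012, -0.0001]) ([0.3186, -0.8754, -0.4844], [-0.0802, -0.0655, -0.2068])
[0.46, 0.28, 0.34] ([0.5123, -1.5008, -0.3874], [0.0011, -0.0012, -0.0001]) ([0.5123, -1.5008, -0.3874], [-0.0802, -0.0655, -0.2068])
```

Request:
play_rows(
  motion=[
    [[0.004, 0.002, -0.45], [0, 0, 0]],
    [[0.004, 0.002, -0.45], [0, 0, 0]],
    [[0.004, 0.002, -0.45], [0, 0, 0]],
    [[0.004, 0.002, -0.45], [0, 0, 0]],
    [[0.31, -0.87, -0.48], [0, 0, 0]],
    [[0.31, -0.87, -0.48], [0, 0, 0]],
    [[0.31, -0.87, -0.48], [0, 0, 0]],
    [[0.31, -0.87, -0.48], [0, 0, 0]],
  ],
  fingers=40,
)

```text
t: 8.1
eef_pos: [0.5, -0.1506, 0.3719]
tool_rot: [0.002, 0.978, 0.207, 0.003]
contact_force: [0.8, 1.6, 0.6]
gripper_width: 0.47
```

Run:
```python
from h import *
print(tool()[0],bot.get_obs()['q'].round(3))
for w in ([.49,0.06,.38],[.46,.27,.36]): print(w,cmd(w,DOWN),cmd(w,RA(0)))
```

```text
[ 0.49999121 -0.15061235  0.37186676] [ 0.41   0.127 -0.264  1.715  0.036  1.297 -1.017]
[0.49, 0.06, 0.38] ([0.1902, -0.4916, -0.022], [0.0008, -0.0008, -0.0001]) ([0.1902, -0.4916, -0.022], [-0.0807, -0.0654, -0.2067])
[0.46, 0.27, 0.36] ([0.3336, -1.0023, 0.026], [0.0008, -0.0008, -0.0001]) ([0.3336, -1.0023, 0.026], [-0.0807, -0.0654, -0.2067])
```

Now go to behind the screw while turning.

Request:
play_rows(
  motion=[
    [[0.19, -0.49, -0.03], [-0.02, -0.016, -0.05]],
    [[0.19, -0.49, -0.03], [-0.02, -0.016, -0.05]],
    [[0.19, -0.49, -0.03], [-0.04, -0.032, -0.1]],
    [[0.19, -0.49, -0.03], [-0.04, -0.032, -0.1]],
    [[0.33, -1.0, 0.0], [-0.0807, -0.0654, -0.2067]],
    [[0.33, -1.0, 0.0], [-0.0807, -0.0654, -0.2067]],
    [[0.33, -1.0, 0.0], [-0.0807, -0.0654, -0.2067]],
    [[0.33, -1.0, 0.0], [-0.0807, -0.0654, -0.2067]],
  ],
)

```text
t: 8.9
eef_pos: [0.4617, 0.246, 0.3705]
tool_rot: [0.231, 0.701, 0.665, -0.115]
contact_force: [1.5, 0.2, -0.2]
gripper_width: 0.47
```

Run:
```python
from h import *
print(tool()[0],bot.get_obs()['q'].round(3))
for w in ([.48,.29,.26],G+AX*.12): print(w,cmd(w,RA(0)))
```

```text
[0.46171512 0.24598525 0.37052834] [-0.308  0.32  -0.722  1.636  0.585  1.646 -1.166]
[0.48, 0.29, 0.26] ([0.2303, -0.003, 0.1937], [-0.0138, -0.0107, -0.0352])
[0.50483388 0.25932302 0.20849896] ([0.2288, 0.0371, 0.3509], [-0.0138, -0.0107, -0.0352])
```

Request:
play_rows(
  motion=[
    [[0.23, 0.0, 0.19], [-0.0138, -0.0107, -0.0352]],
    [[0.23, 0.0, 0.19], [-0.0138, -0.0107, -0.0352]],
    [[0.23, 0.0, 0.19], [-0.0138, -0.0107, -0.0352]],
    [[0.23, 0.03, 0.33], [-0.0138, -0.0107, -0.0352]],
    [[0.229, 0.037, 0.35], [-0.0138, -0.0107, -0.0352]],
    [[0.229, 0.037, 0.35], [-0.0138, -0.0107, -0.0352]],
  ],
)

```text
t: 9.5
eef_pos: [0.5048, 0.2562, 0.2064]
tool_rot: [0.269, 0.609, 0.733, -0.138]
contact_force: [0.8, -0.1, 0.5]
gripper_width: 0.47
```

Run:
```python
from b import *
print(tool()[0],bot.get_obs()['q'].round(3),bot.get_obs()['t'])
print(cmd(G+AX*.03,RA(0)),cmd(G-AX*.016,RA(0)))
for n in('top','scene'):
    c=cam(n); u,v=map(int,proj(c,G)); d=dict(c); d['pixels']=cv2.resize(np.ascontiguousarray(c['pixels'][v-40:v+40,u-50:u+50]),None,fx=7,fy=7,interpolation=cv2.INTER_CUBIC); save(d,n+'8.png')
```

```text
[0.50477716 0.25622141 0.20642141] [-0.376  0.553 -0.692  1.762  0.818  1.467 -1.191] 9.5
([0.0044, 0.0037, 0.2167], [-0.0009, 0.0007, 0.0001]) ([0.0049, 0.0043, 0.3317], [-0.0009, 0.0007, 0.0001])
```

View pics/scene8.png

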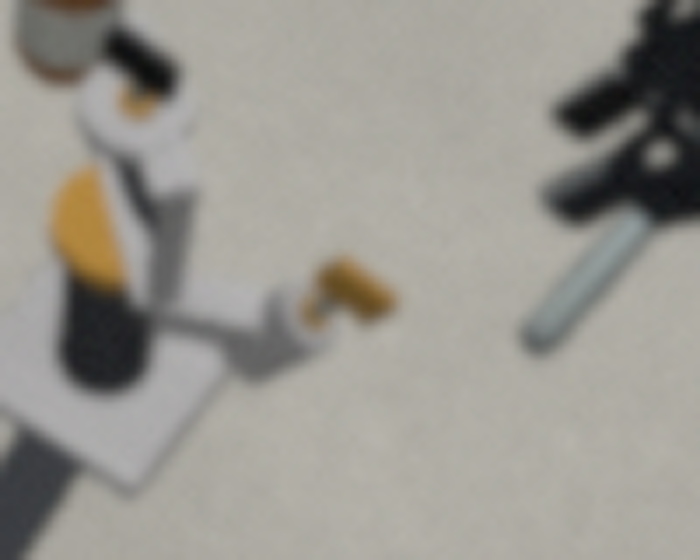

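View pics/top8.png

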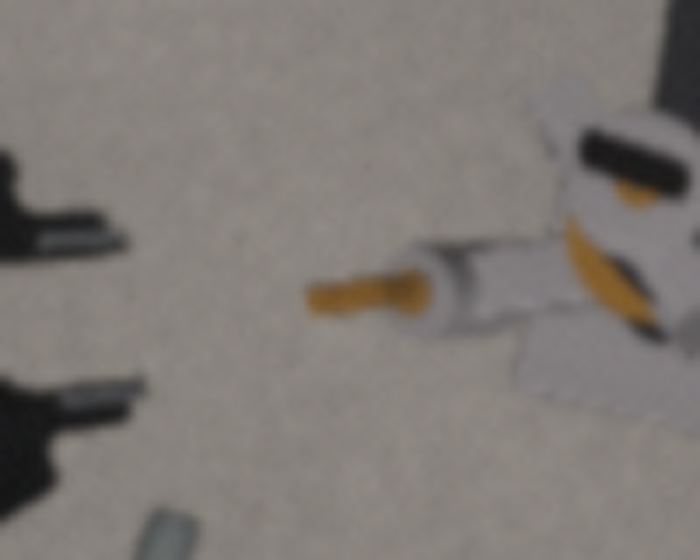

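Run:
```python
from b import *
p,Rt=tool()
for n in('top','scene'):
    c=cam(n); u,v=map(int,proj(c,G)); f=lambda q:((proj(c,q)-[u-50,v-40])*7).round(0)
    print(n,'tcp',f(p),'fingers tips',f(p+Rt.apply([0,.02,-.005])),f(p-Rt.apply([0,.02,.005])),'G',f(G),'Gtop',f(G+.008*AX),'ends',f(G+.008*AX+.017*d0),f(G+.008*AX-.017*d0),'stembase',f(G-.03*AX))
```

```text
top tcp [ 98. 307.] fingers tips [ 78. 245.] [ 95. 372.] G [355. 286.] Gtop [339. 287.] ends [302. 294.] [377. 280.] stembase [412. 281.]
scene tcp [558. 166.] fingers tips [562. 198.] [572. 124.] G [350. 285.] Gtop [363. 277.] ends [392. 298.] [334. 256.] stembase [303. 312.]
```

Run:
```python
from b import *
for n in('top','scene'):
    p,Rt=tool(); print(p)
    c=cam(n); P=cloud(c); u,v=map(int,proj(c,p)); 
    L=(P-p)@Rt.as_matrix()  # tool coords
    m=(np.abs(L[...,0])<.03)&(np.abs(L[...,1])<.06)&(L[...,2]>-.05)&(L[...,2]<.04)&(P[...,2]>.1)
    q=L[m]; a=q[q[:,1]>0]; b=q[q[:,1]<0]
    for k in(a,b): print(n,len(k),np.percentile(k,[2,50,98],axis=0).round(4).tolist())
    d=dict(c); d['pixels']=cv2.resize(np.ascontiguousarray(c['pixels'][v-30:v+30,u-40:u+40]),None,fx=10,fy=10,interpolation=cv2.INTER_CUBIC); f=lambda q:tuple(int(z) for z in (proj(c,q)-[u-40,v-30])*10)
    for y in(-.02,0,.02): cv2.circle(d['pixels'],f(p+Rt.apply([0,y,0])),5,(255,0,0),-1)
    save(d,n+'9.png')
```

```text
[0.50468879 0.26112734 0.21055809]
top 125 [[-0.0143, 0.0187, -0.0493], [-0.0106, 0.0252, -0.0295], [0.0055, 0.0463, -0.0043]]
top 118 [[-0.015, -0.0488, -0.0499], [-0.0109, -0.0291, -0.0307], [-0.005, -0.0215, -0.0054]]
[0.50470769 0.26112943 0.21053961]
scene 92 [[-0.0133, 0.0221, -0.0496], [-0.0077, 0.0307, -0.0269], [0.0056, 0.0494, -0.0041]]
scene 128 [[-0.0127, -0.0338, -0.0489], [-0.0027, -0.0201, -0.0276], [0.0105, -0.0165, -0.002]]
```

View pics/top9.png

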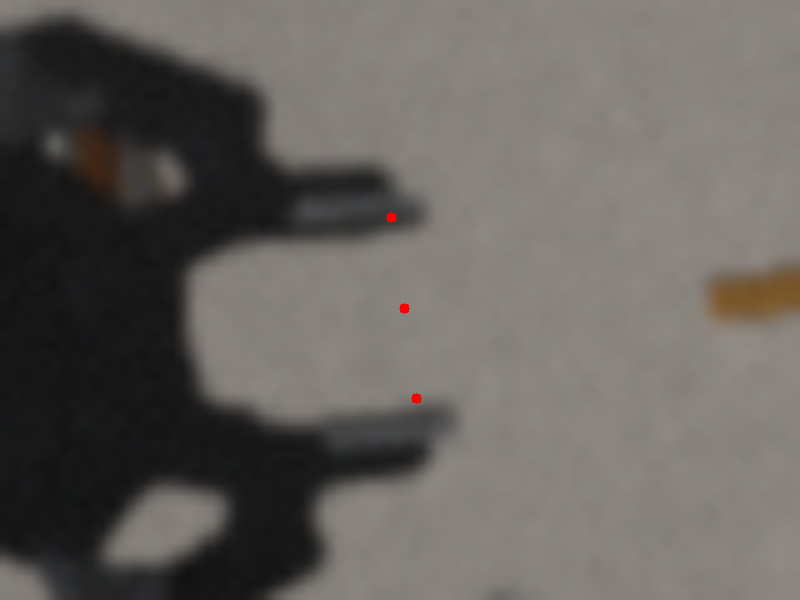

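View pics/scene9.png

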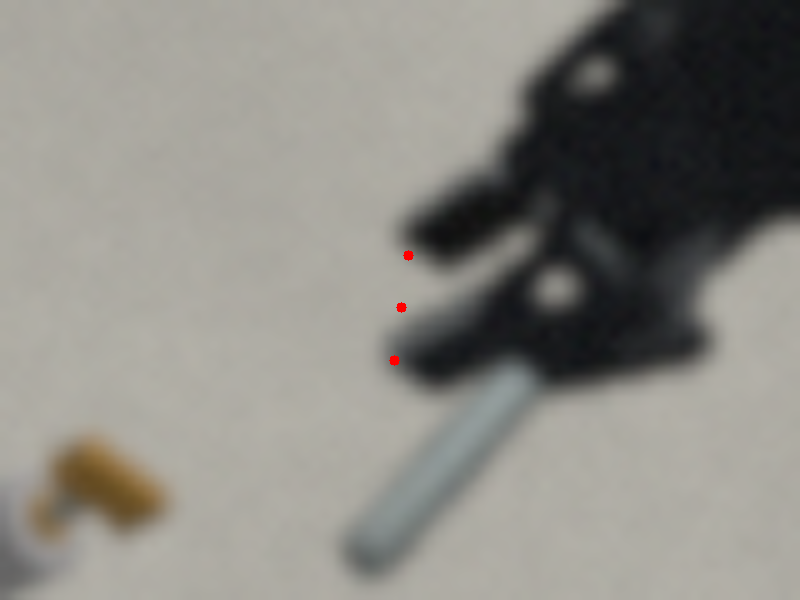

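Run:
```python
from b import *
print(cmd(G+AX*.03,RA(0)),cmd(G-AX*.016,RA(0)))
```

```text
([-0.0012, -0.0018, 0.2311], [0.0004, -0.0003, -0.0001]) ([-0.0015, -0.0021, 0.3461], [0.0004, -0.0003, -0.0001])
```

Request:
play_rows(
  motion=[
    [[-0.001, -0.002, 0.12], [0, 0, 0]],
    [[-0.001, -0.002, 0.23], [0, 0, 0]],
    [[-0.001, -0.002, 0.23], [0, 0, 0]],
    [[-0.001, -0.002, 0.23], [0, 0, 0]],
  ],
)

```text
t: 10.2
eef_pos: [0.5254, 0.2123, 0.1355]
tool_rot: [0.269, 0.609, 0.734, -0.133]
contact_force: [-0.5, 0.2, 0.3]
gripper_width: 0.47
```

Run:
```python
from b import *
for n in('top','scene'):
    p,Rt=tool(); c=cam(n); u,v=map(int,proj(c,G)); 
    d=dict(c); d['pixels']=cv2.resize(np.ascontiguousarray(c['pixels'][v-30:v+30,u-40:u+40]),None,fx=10,fy=10,interpolation=cv2.INTER_CUBIC); f=lambda q:tuple(int(z) for z in (proj(c,q)-[u-40,v-30])*10)
    cv2.circle(d['pixels'],f(p),4,(255,0,0),-1);cv2.circle(d['pixels'],f(G),4,(0,0,255),-1)
    save(d,n+'10.png')
print(cmd(G-AX*.016,RA(0)))
```

```text
([-0.0029, -0.0025, 0.1218], [0.0008, -0.0007, -0.0001])
```

View pics/top10.png

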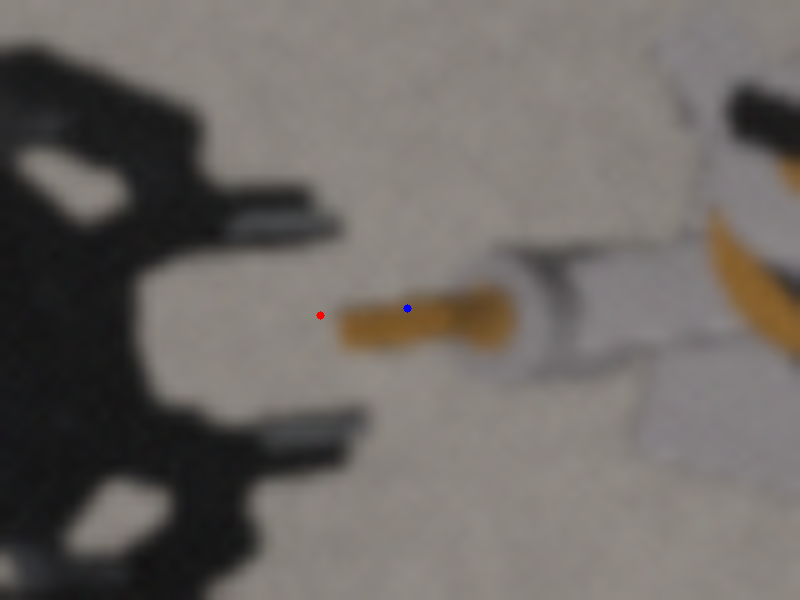

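View pics/scene10.png

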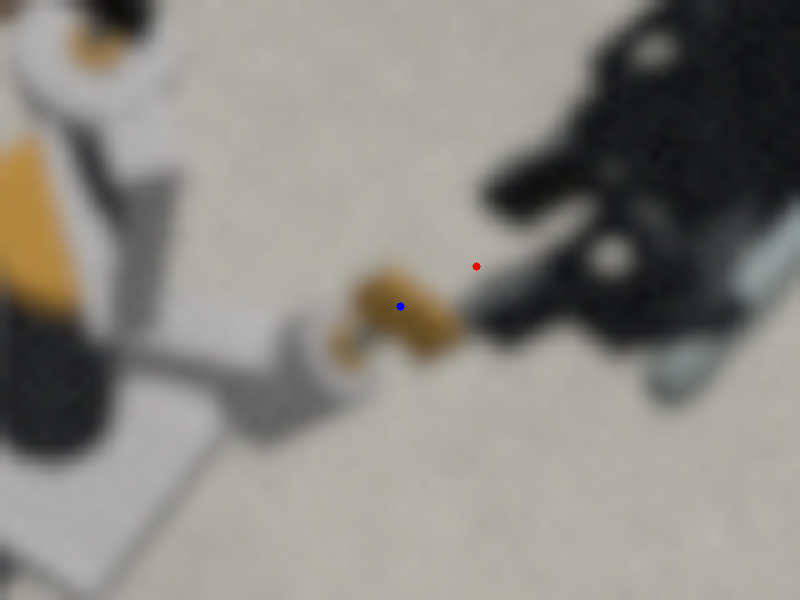

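Request:
play_rows(
  motion=[
    [[-0.002, -0.001, 0.06], [0, 0, 0]],
    [[-0.002, -0.001, 0.11], [0, 0, 0]],
    [[-0.002, -0.001, 0.12], [0, 0, 0]],
    [[-0.002, -0.001, 0.12], [0, 0, 0]],
  ],
)

```text
t: 10.7
eef_pos: [0.5364, 0.1883, 0.0973]
tool_rot: [0.269, 0.609, 0.735, -0.132]
contact_force: [-0.2, -0.3, 0.1]
gripper_width: 0.472
```

Request:
play_rows(
  motion=[
    [[0, 0, 0], [0, 0, 0]],
    [[0, 0, 0], [0, 0, 0]],
    [[0, 0, 0], [0, 0, 0]],
    [[0, 0, 0], [0, 0, 0]],
    [[0, 0, 0], [0, 0, 0]],
  ],
  fingers=3,
  grip_force=20,
)

```text
t: 11.2
eef_pos: [0.5357, 0.1891, 0.0979]
tool_rot: [0.269, 0.608, 0.735, -0.132]
contact_force: [-5.9, 1.1, 5.5]
gripper_width: 0.116
```

Run:
```python
from b import *
for n in('top','scene'):
    p,Rt=tool(); c=cam(n); u,v=map(int,proj(c,G)); 
    d=dict(c); d['pixels']=cv2.resize(np.ascontiguousarray(c['pixels'][v-30:v+30,u-40:u+40]),None,fx=10,fy=10,interpolation=cv2.INTER_CUBIC); save(d,n+'11.png')
o=bot.get_obs(); print(o,p)
```

```text
{'t': 11.3, 'q': array([-0.30353942,  0.65698319, -0.62220971,  1.88514229,  0.9662489 ,
        1.26329871, -1.27022985]), 'joint_vel': array([-0.00029027,  0.00051065,  0.00013023, -0.00089394, -0.00147978,
        0.00178849,  0.0001237 ]), 'joint_torque': array([ 1.62320595e+00, -5.47540569e+01, -5.87973967e+00, -1.88806343e+01,
        2.54120037e+00,  1.11517634e+00, -1.26573889e-02]), 'eef_pos': array([0.53564037, 0.18911122, 0.09787188]), 'tool_rot': array([ 0.26850274,  0.60840497,  0.73504552, -0.13212777]), 'contact_force': array([-5.99383525,  1.31253568,  5.70172673]), 'torque': array([ 0.07413147,  1.20824881, -0.72862086]), 'gripper_width': 0.11810228588259442} [0.53563674 0.18909347 0.09786994]
```

View pics/top11.png

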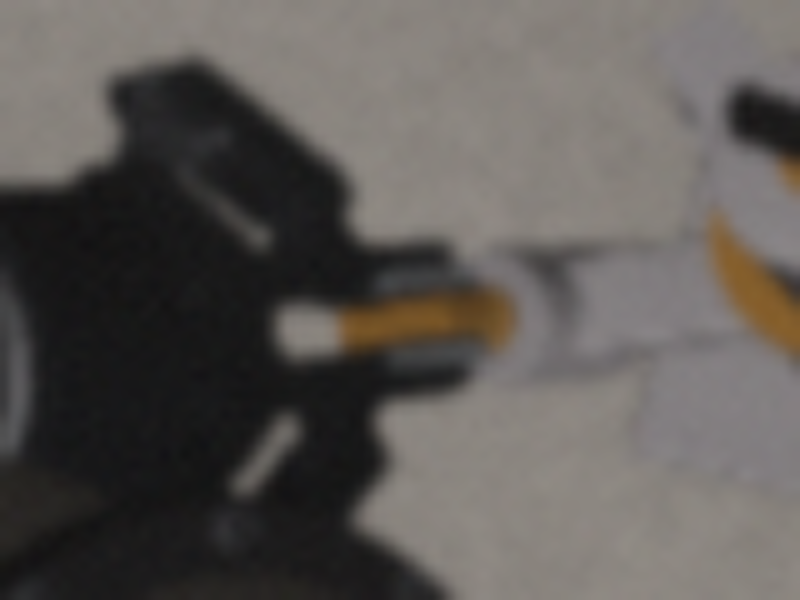

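View pics/scene11.png

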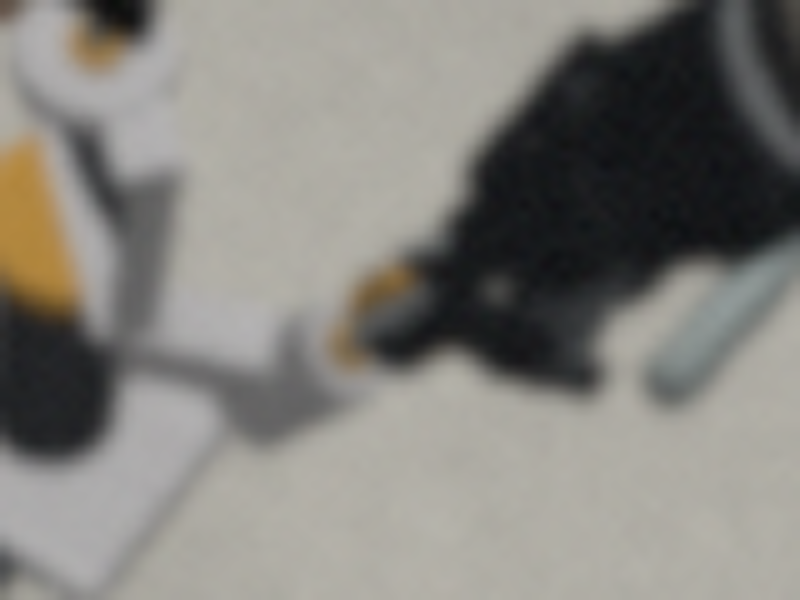

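Request:
play_rows(
  motion=[
    [[0, 0, 0], [0, 0, -0.015]],
    [[0, 0, 0], [0, 0, -0.03]],
    [[0, 0, 0], [0, 0, -0.045]],
    [[0, 0, 0], [0, 0, -0.06]],
    [[0, 0, 0], [0, 0, -0.075]],
    [[0, 0, 0], [0, 0, -0.09]],
    [[0, 0, 0], [0, 0, -0.09]],
    [[0, 0, 0], [0, 0, -0.09]],
  ],
)

```text
t: 12.1
eef_pos: [0.5363, 0.1895, 0.0979]
tool_rot: [0.221, 0.38, 0.875, -0.201]
contact_force: [3.0, 2.2, -1.7]
gripper_width: 0.111
```

```bash
cat > s.py <<'E'
from h import *
def spot():
  for n in('top','scene'):
    c=cam(n);P=cloud(c);h=cv2.cvtColor(np.ascontiguousarray(c['pixels']),cv2.COLOR_RGB2HSV).astype(int)
    a=c['pixels'].astype(int); m=(a[...,0]-np.maximum(a[...,1],a[...,2])>60)&(np.hypot(P[...,0]-.524,P[...,1]+.155)<.12)&(P[...,2]<.04)
    k,l,s,ce=cv2.connectedComponentsWithStats(m.astype(np.uint8))
    for i in range(1,k):
        if s[i,4]>2: print(n,s[i,4],ce[i].round(1),plane(c,ce[i],.023).round(4),np.median(a[l==i],0))
E
python3 - <<'E'
from s import *
spot(); o=bot.get_obs(); print(o['q'].round(3),o['contact_force'],o['gripper_width'],o['t'])
p,Rt=tool(); print('angle',(RA(0).inv()*Rt).as_rotvec(), p)
E
```

```text
top 14 [393.7 237.5] [ 0.5378 -0.1582  0.023 ] [128.5  30.   32. ]
scene 9 [271.9 183.7] [ 0.5373 -0.1564  0.023 ] [125.  50.  54.]
[-0.252  0.68  -0.696  1.881  1.001  1.302 -0.728] [ 4.18804305  1.45230864 -2.8478134 ] 0.11585739173398035 12.2
angle [-0.00639121  0.00329972 -0.56297651] [0.53627699 0.18949638 0.09789883]
```

Request:
play_rows(
  motion=[
    [[0, 0, 0], [0, 0, -0.015]],
    [[0, 0, 0], [0, 0, -0.03]],
    [[0, 0, 0], [0, 0, -0.045]],
    [[0, 0, 0], [0, 0, -0.06]],
    [[0, 0, 0], [0, 0, -0.08]],
    [[0, 0, 0], [0, 0, -0.1]],
    [[0, 0, 0], [0, 0, -0.1]],
    [[0, 0, 0], [0, 0, -0.1]],
  ],
)

```text
t: 13.0
eef_pos: [0.5369, 0.1902, 0.0976]
tool_rot: [0.149, 0.091, 0.95, -0.258]
contact_force: [4.3, 3.3, -5.3]
gripper_width: 0.116
```

Run:
```python
from s import *
spot(); o=bot.get_obs(); print(o['q'].round(3),o['contact_force'],o['gripper_width'],o['t'])
p,Rt=tool(); print('angle',(RA(0).inv()*Rt).as_rotvec(), p)
```

```text
top 14 [394.5 223.7] [ 0.5736 -0.1586  0.023 ] [131.  29.  30.]
scene 9 [266.3 191.1] [ 0.5719 -0.1577  0.023 ] [141.  51.  55.]
[-0.198  0.709 -0.775  1.877  1.038  1.345 -0.123] [ 4.44703294  3.44671106 -5.35801104] 0.111967778781997 13.1
angle [-0.00967984  0.00174923 -1.18991445] [0.53693508 0.19022649 0.09764872]
```

Request:
play_rows(
  motion=[
    [[0, 0, 0], [0, 0, 0]],
    [[0, 0, 0], [0, 0, 0]],
    [[0, 0, 0], [0, 0, 0]],
    [[0, 0, -0.05], [0, 0, 0]],
    [[0, 0, -0.15], [0, 0, 0]],
    [[0, 0, -0.27], [0, 0, 0]],
    [[0, 0, -0.38], [0, 0, 0]],
    [[0, 0, -0.38], [0, 0, 0]],
  ],
  fingers=40,
)

```text
t: 13.9
eef_pos: [0.4995, 0.2763, 0.2288]
tool_rot: [0.152, 0.09, 0.951, -0.253]
contact_force: [0.6, -0.1, -0.9]
gripper_width: 0.47
```

```bash
cat >> s.py <<'E'
def black():
  for n in('top','scene'):
    c=cam(n);P=cloud(c)
    m=(np.hypot(P[...,0]-.5555,P[...,1]-.0965)<.035)&(P[...,2]>.238)&(P[...,2]<.27)&(c['pixels'].max(-1)<75)
    q=P[m]; w,v=np.linalg.eigh(np.cov(q[:,:2].T)); s=q[:,:2]@v[:,1]
    rc=cv2.minAreaRect((q[:,:2]*1000).astype(np.float32))
    print(n,len(q),'mid',q.mean(0).round(4),'dir',v[:,1].round(3),'len',(s.max()-s.min()).round(4),rc,'z',np.percentile(q[:,2],[5,50,95]))
E
python3 - <<'E'
from s import *
spot(); black(); o=bot.get_obs(); print(o['q'].round(3),o['contact_force'],tool()[0],o['t'])
E
```

```text
top 14 [394.5 223.7] [ 0.5736 -0.1586  0.023 ] [131.   30.5  31. ]
scene 8 [266.1 191.1] [ 0.5723 -0.1583  0.023 ] [141.   49.5  54. ]
top 75 mid [0.5558 0.0952 0.2505] dir [0.027 1.   ] len 0.0307 ((556.3275146484375, 95.52046203613281), (30.66082763671875, 9.342963218688965), 88.66312408447266) z [0.2426361  0.25110512 0.25476372]
scene 46 mid [0.5625 0.0979 0.2492] dir [0.054 0.999] len 0.0284 ((561.46142578125, 98.47734069824219), (28.307586669921875, 6.836736679077148), 89.6939926147461) z [0.24152956 0.25039814 0.25441161]
[-0.283  0.588 -0.861  1.739  0.87   1.55  -0.042] [-0.20083862  0.42877311 -0.0253491 ] [0.50085879 0.26818221 0.2222783 ] 14.1
```

```bash
cat >> h.py <<'E'
def RB(yawdeg):
    t=np.radians(yawdeg); x=np.array([np.cos(t),np.sin(t),0]); z=np.array([0,0,-1.]); return R.from_matrix(np.c_[x,np.cross(z,x),z])
B=np.array([.5575,.0968,.245])
E
python3 - <<'E'
from h import *
print(tool()[0],np.degrees((tool()[1].inv()*RB(88)).magnitude()))
for w in ([.50,.26,.37],[.5575,.0968,.36],[.5575,.0968,.30]): print(cmd(w,RB(88.5)))
E
```

```text
[0.50085879 0.26818221 0.2222783 ] 86.95593092050497
([-0.122, -0.1897, -0.2932], [-0.026, 0.1015, 0.2162])
([-0.2881, -0.4883, -0.0268], [-0.026, 0.1015, 0.2162])
([-0.2385, -0.4186, 0.0964], [-0.026, 0.1015, 0.2162])
```

Request:
play_rows(
  motion=[
    [[-0.122, -0.19, -0.29], [-0.003, 0.01, 0.022]],
    [[-0.122, -0.19, -0.29], [-0.005, 0.02, 0.043]],
    [[-0.122, -0.19, -0.29], [-0.008, 0.03, 0.065]],
    [[-0.122, -0.19, -0.29], [-0.01, 0.04, 0.086]],
    [[-0.122, -0.19, -0.29], [-0.026, 0.1015, 0.2162]],
    [[-0.122, -0.19, -0.29], [-0.026, 0.1015, 0.2162]],
    [[-0.122, -0.19, -0.29], [-0.026, 0.1015, 0.2162]],
    [[-0.122, -0.19, -0.29], [-0.026, 0.1015, 0.2162]],
  ],
)

```text
t: 14.9
eef_pos: [0.5006, 0.2578, 0.3677]
tool_rot: [0.033, 0.614, 0.787, -0.059]
contact_force: [0.8, -0.5, -0.5]
gripper_width: 0.469
```

Run:
```python
from h import *
print(tool()[0],bot.get_obs()['q'].round(3))
for w in ([.53,.18,.36],[.5575,.0968,.36],[.5575,.0968,.31]): print(cmd(w,RB(88.5)))
```

```text
[0.50064305 0.2577932  0.36765229] [-0.031  0.339 -0.797  1.546  0.318  1.475 -0.617]
([-0.2026, 0.0256, 0.0433], [-0.0057, 0.0208, 0.0432])
([-0.4194, 0.0424, 0.0696], [-0.0057, 0.0208, 0.0432])
([-0.4039, 0.049, 0.1934], [-0.0057, 0.0208, 0.0432])
```

Request:
play_rows(
  motion=[
    [[-0.2, 0.025, 0.02], [-0.0057, 0.0208, 0.0432]],
    [[-0.2, 0.025, 0.02], [-0.0057, 0.0208, 0.0432]],
    [[-0.419, 0.042, 0.07], [-0.0057, 0.0208, 0.0432]],
    [[-0.419, 0.042, 0.07], [-0.0057, 0.0208, 0.0432]],
    [[-0.419, 0.042, 0.07], [-0.0057, 0.0208, 0.0432]],
    [[-0.404, 0.049, 0.19], [-0.0057, 0.0208, 0.0432]],
    [[-0.404, 0.049, 0.19], [-0.0057, 0.0208, 0.0432]],
    [[-0.404, 0.049, 0.19], [-0.0057, 0.0208, 0.0432]],
  ],
)

```text
t: 15.7
eef_pos: [0.5567, 0.0966, 0.3107]
tool_rot: [-0.001, 0.716, 0.698, -0.001]
contact_force: [-0.1, 0.0, 1.4]
gripper_width: 0.469
```

Run:
```python
from h import *
for n in('top','scene'):
    c=cam(n); p,Rt=tool(); u,v=map(int,proj(c,B)); 
    d=dict(c); d['pixels']=cv2.resize(np.ascontiguousarray(c['pixels'][v-30:v+30,u-40:u+40]),None,fx=10,fy=10,interpolation=cv2.INTER_CUBIC); f=lambda q:tuple(int(z) for z in (proj(c,q)-[u-40,v-30])*10)
    cv2.circle(d['pixels'],f(p),4,(255,0,0),-1);cv2.circle(d['pixels'],f(B),4,(0,0,255),-1)
    save(d,n+'12.png')
o=bot.get_obs();print(p,o['q'].round(3),o['t']); print(cmd(B-[0,0,.014],RB(88.5)))
```

```text
[0.55810164 0.09756567 0.31288423] [ 0.277  0.304 -0.695  1.682  0.205  1.228 -0.491] 15.8
([-0.002, -0.0017, 0.2047], [0.0002, -0.0001, 0.0001])
```

View pics/top12.png

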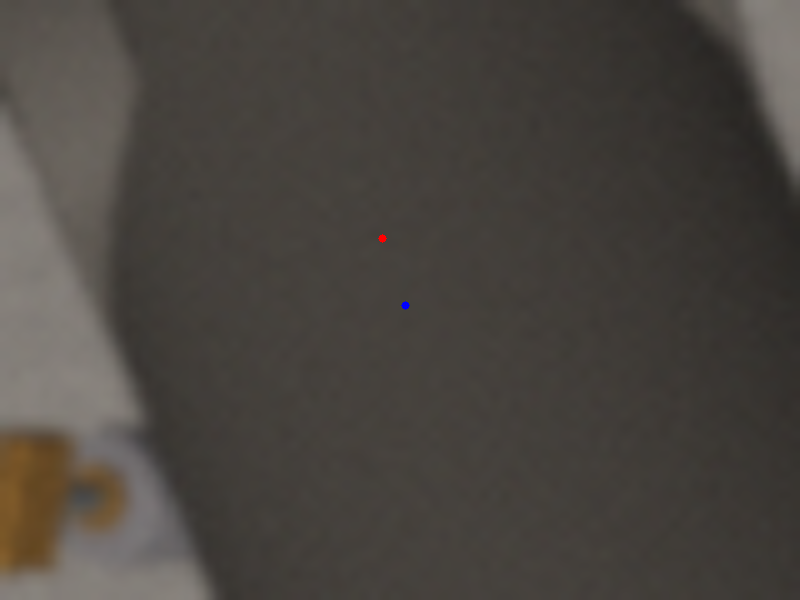

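View pics/scene12.png

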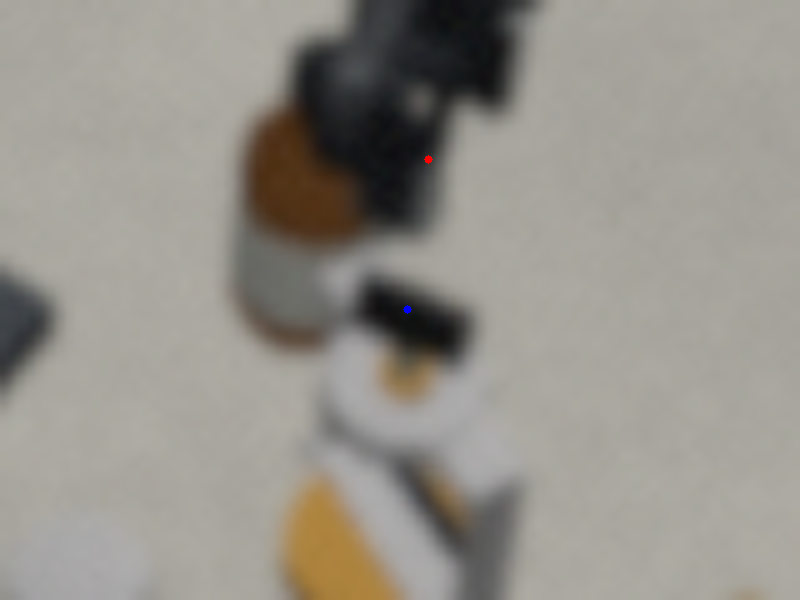

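Request:
play_rows(
  motion=[
    [[-0.002, -0.001, 0.08], [0, 0, 0]],
    [[-0.002, -0.001, 0.13], [0, 0, 0]],
    [[-0.002, -0.001, 0.16], [0, 0, 0]],
    [[-0.002, -0.001, 0.19], [0, 0, 0]],
    [[-0.002, -0.001, 0.2], [0, 0, 0]],
    [[-0.002, -0.001, 0.2], [0, 0, 0]],
  ],
)

```text
t: 16.4
eef_pos: [0.5579, 0.097, 0.233]
tool_rot: [0.0, 0.716, 0.698, 0.001]
contact_force: [-0.7, 0.1, -0.5]
gripper_width: 0.472
```

Run:
```python
from h import *
for n in('scene',):
    c=cam(n); p,Rt=tool(); u,v=map(int,proj(c,B)); 
    d=dict(c); d['pixels']=cv2.resize(np.ascontiguousarray(c['pixels'][v-30:v+30,u-40:u+40]),None,fx=10,fy=10,interpolation=cv2.INTER_CUBIC)
    save(d,n+'13.png')
o=bot.get_obs();print(p,o['contact_force'])
```

```text
[0.55817974 0.09703663 0.23349618] [ 0.17331055 -0.03909191  0.85368779]
```

View pics/scene13.png

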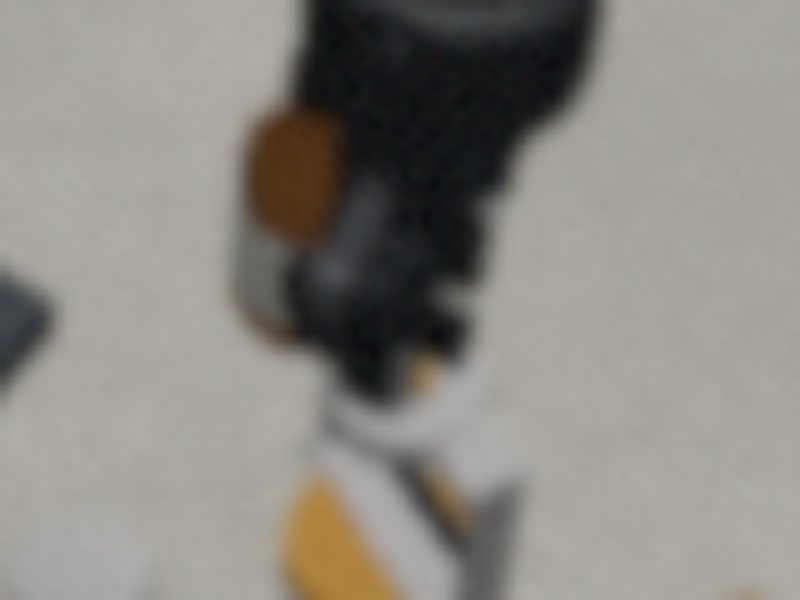

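Straddling the black wing with no contact. Close.

Request:
play_rows(
  motion=[
    [[0, 0, 0.004], [0, 0, 0]],
    [[0, 0, 0.004], [0, 0, 0]],
    [[0, 0, 0.004], [0, 0, 0]],
    [[0, 0, 0.004], [0, 0, 0]],
    [[0, 0, 0.004], [0, 0, 0]],
    [[0, 0, 0.004], [0, 0, 0]],
  ],
  fingers=3,
  grip_force=20,
)

```text
t: 17.05
eef_pos: [0.5583, 0.0972, 0.2325]
tool_rot: [0.001, 0.716, 0.698, 0.001]
contact_force: [-1.7, -0.1, 6.3]
gripper_width: 0.109
```

Run:
```python
from s import *
spot()
```

```text
top 12 [394.7 223.8] [ 0.5736 -0.159   0.023 ] [128.  27.  28.]
scene 9 [266. 191.] [ 0.5721 -0.1589  0.023 ] [135.  47.  50.]
```

Request:
play_rows(
  motion=[
    [[0, 0, 0], [0, 0, -0.02]],
    [[0, 0, 0], [0, 0, -0.04]],
    [[0, 0, 0], [0, 0, -0.06]],
    [[0, 0, 0], [0, 0, -0.08]],
    [[0, 0, 0], [0, 0, -0.1]],
    [[0, 0, 0], [0, 0, -0.11]],
    [[0, 0, 0], [0, 0, -0.115]],
    [[0, 0, 0], [0, 0, -0.115]],
  ],
)

```text
t: 17.95
eef_pos: [0.5583, 0.0972, 0.2325]
tool_rot: [0.001, 0.423, 0.906, 0.001]
contact_force: [-2.9, -0.6, 3.0]
gripper_width: 0.11
```

Run:
```python
from s import *
spot();o=bot.get_obs(); print(o['q'].round(3),o['contact_force'],o['gripper_width'],o['t'])
for n in('top','scene'):
    c=cam(n); u,v=map(int,proj(c,[.57,-.117,.024])); 
    d=dict(c); d['pixels']=cv2.resize(np.ascontiguousarray(c['pixels'][v-24:v+24,u-32:u+32]),None,fx=12,fy=12,interpolation=cv2.INTER_CUBIC)
    save(d,n+'14.png')
    print(n,(proj(c,[.57,-.1173,.024])-[u-32,v-24])*12)
```

```text
top 20 [379.  223.9] [ 0.5702 -0.119   0.023 ] [115.5  18.5  23. ]
scene 21 [276.9 195.2] [ 0.5699 -0.1187  0.023 ] [147.  43.  56.]
[ 0.361  0.412 -0.825  1.778  0.338  1.097  0.117] [-1.94148593 -1.08743121  2.21451883] 0.11057280651575258 18.05
top [389.04071594 298.28720314]
scene [386.12030568 290.55634704]
```

View pics/top14.png

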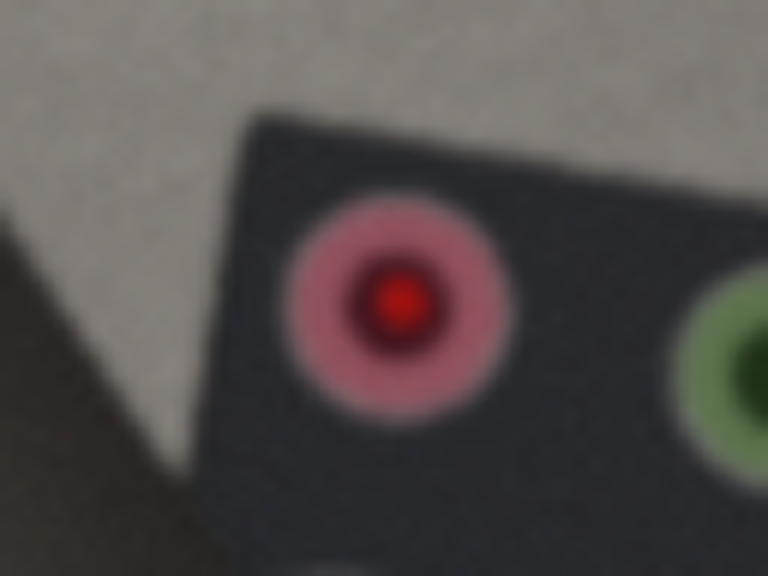

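View pics/scene14.png

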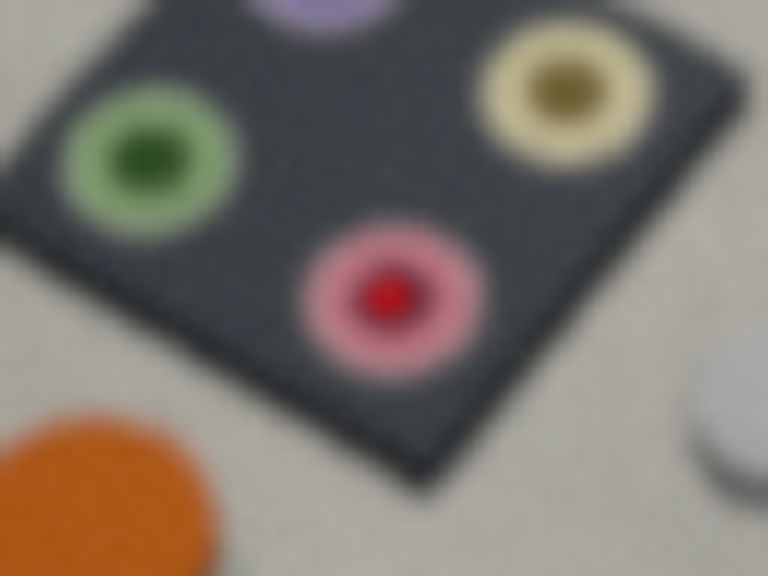

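The spot lies centred in the dark mark in both views (top (400,303) on the mark at (398,303); scene (390,297) on the mark at (392,298)). Release and withdraw upwards.

Request:
play_rows(
  motion=[
    [[0, 0, 0], [0, 0, 0]],
    [[0, 0, 0], [0, 0, 0]],
    [[0, 0, 0], [0, 0, 0]],
    [[0, 0, -0.03], [0, 0, 0]],
    [[0, 0, -0.1], [0, 0, 0]],
    [[0, 0, -0.2], [0, 0, 0]],
    [[0, 0, -0.3], [0, 0, 0]],
    [[0, 0, -0.3], [0, 0, 0]],
  ],
  fingers=40,
)

```text
t: 18.95
eef_pos: [0.5604, 0.0989, 0.3593]
tool_rot: [0.005, 0.423, 0.906, 0.004]
contact_force: [-0.5, 0.5, 1.2]
gripper_width: 0.469
```

Request:
play_rows(
  motion=[
    [[0, 0, 0], [0, 0, 0]],
    [[0, 0, 0], [0, 0, 0]],
    [[0, 0, 0], [0, 0, 0]],
  ],
)

```text
t: 19.25
eef_pos: [0.5599, 0.0988, 0.3585]
tool_rot: [0.005, 0.423, 0.906, 0.004]
contact_force: [-0.4, 0.2, -0.7]
gripper_width: 0.465
```

Run:
```python
from s import *
spot();o=bot.get_obs(); print(o['contact_force'],o['eef_pos'],o['t'])
for n in('top','scene'):
    c=cam(n); save(c,n+'16.png')
    u,v=map(int,proj(c,[.57,-.117,.024])); 
    d=dict(c); d['pixels']=cv2.resize(np.ascontiguousarray(c['pixels'][v-24:v+24,u-32:u+32]),None,fx=12,fy=12,interpolation=cv2.INTER_CUBIC)
    save(d,n+'15.png')
    P=cloud(c);h=cv2.cvtColor(np.ascontiguousarray(c['pixels']),cv2.COLOR_RGB2HSV)
    m=(np.hypot(P[...,0]-.517,P[...,1]+.352)<.04)&(P[...,2]>.015)&(P[...,2]<.05)&(h[...,1]<60)&(h[...,2]>110)
    print(n,'lid',m.sum(),(P[m].min(0)+P[m].max(0))/2)
```

```text
top 21 [379. 224.] [ 0.5699 -0.1189  0.023 ] [114.  19.  24.]
scene 22 [276.9 195.1] [ 0.5694 -0.1187  0.023 ] [145.   44.5  58. ]
[-0.20502601  0.07383813 -0.08604847] [0.55991734 0.09871117 0.3583264 ] 19.35
top lid 296 [ 0.51663424 -0.35367704  0.02297236]
scene lid 143 [ 0.52078539 -0.35169496  0.02251265]
```

View pics/top15.png

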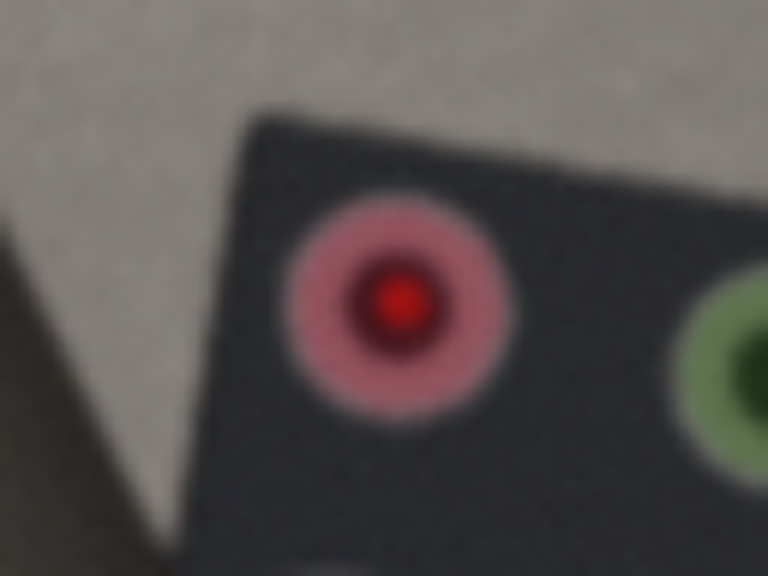

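View pics/scene16.png

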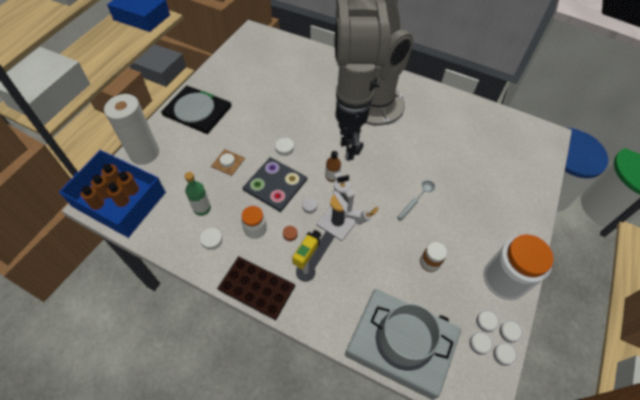

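View pics/top16.png

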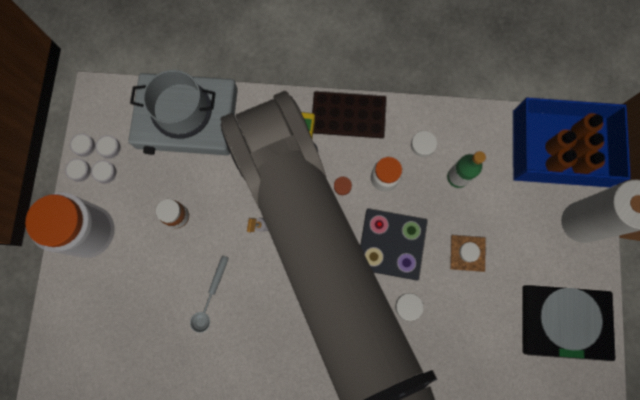

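```bash
python3 -c "
from station import bot
print(bot.hand_in())"
```

```text
the job is handed in; nothing more can be done
None
```

The job is done and handed in at about 19.5 s of the 67 s allowed. I set the white lid down on the cork mat, same way up, under about 5 N of contact before letting go. Then I turned the brass screw about +1.19 rad and the black screw about +0.72 rad.

**Last checks, after releasing and backing off:**
- **Red spot:** it sits centred inside the pink pan's dark mark in the top view and did not move after release. Before release it was centred in both views. Measured at about (0.570, -0.119), it is within about 2 mm of the pan centre I worked out from the other three pans.
- **Lid:** it lies flat with its top at about 23 mm. Its centre reads about (0.517, -0.354) from the top camera and (0.521, -0.352) from the scene camera. The mat centre is about (0.517, -0.3515), so the lid is within about 4 mm of it on each camera. The two cameras disagree by about 4 mm in x, for the mat as well as the lid.
- **Everything else:** the other objects look unmoved in the final pictures. The arm was clear of everything, with the fingertips about 10 cm above the black screw. The largest force I read at the end of a move was about 8 N.

No check failed. Pose readings taken right after a move were a few millimetres off, so I rechecked positions against the pictures.

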